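# Stow the breakout box on the swing-out hook and roll the lens tube to the boresight line

### The job

Get the bench ready for the boresight check: swing the folded hook on the side of the test set fully out, and hang the breakout box on it by its carrying handle, because it stands in the lens tube's way. Then roll the lens tube along the mat, without lifting it, until it lies at rest centred on and in line with the white tape that leads to the target source's window; do not let it roll past the tape. Leave the connector plug, the can and the screwdriver where they are.

Things in the scene. Friction and masses are not known exactly. Their poses are not given: they have to be found in the camera images.
- test_set: Fixed grey test set 420 (x) x 430 (y) x 460 mm high. Origin at bench level, foot of the middle of the side face with the hook; x along this face, y into the set. Above the folded hook a carrying handle sticks out: 12 mm bar, x = -100 to 100 mm, 45 mm off the face, 410 mm up. It and the face bar the way straight down to the folded hook: lean the gripper about 35 deg away from the face.
- hook (a joint): Swing of the hook about its upright hinge pin: 0 folded along the side face, 1.571 fully out at its stop, square to the face; growing is anticlockwise seen from above. Starts 0 to 0.3. Stiff hinge (0.2 N m): it stays where it is left.
- hook_pivot (a point): Point on the hook's upright hinge axis at the height of the middle of the arm: 250 mm above the bench, 34 mm off the side face, at x = +60 mm of the test set. Its axes turn with the hook: the arm runs along its own -x; z up.
- hook_ball (a point): Centre of the 14 mm ball at the hook's end. The arm is a level round 10 mm steel bar, 120 mm from the hinge axis; its end turns straight up as a 10 mm peg that ends in this ball, 34 mm above the middle of the arm. Pinch ball or peg from above, fingers to either side, tips staying above the arm, and lead it round: it turns freely between the fingers. Axes as hook_pivot.
- hook_seat (a point): Point on the middle line of the hook's arm, 70 mm from the hinge axis and 50 mm short of the upturned end, where the box's handle should rest (the bar's middle then lies 10 mm above this point). Axes as hook_pivot: the arm's free end lies to its -x; z up.
- handle_mid (a point): Middle of the top bar of the box's carrying handle: round 10 mm steel bar along its own x, 157 mm above the box's underside, on two 10 mm upright legs; opening under it 114 mm wide, 72 mm high, z up. To hang the box, the arm with its ball passes through this opening along y, so grip the bar 30 to 40 mm to one side of its middle.
- box_centre (a point): Centre of the breakout box, a loose aluminium case 130 (x) x 66 (y) x 80 mm high (40 mm above its underside), about 0.5 kg, with test jacks on its long sides and a rigid carrying handle on top; it stands on the mat between the lens tube and the tape. z up.
- tube_centre (a point): Centre of the lens tube: loose black cylinder lying on the mat, axis along its own x, 170 mm long, 94 mm diameter over two rubber bands near its ends, 88 mm between them, about 0.7 kg; centre 50 mm above the bench. y and z turn as it rolls. Pushed at its side at 50 mm/s it stops within 10 mm, at 100 mm/s within 30 mm, once the push ends.
- boresight: White tape 320 x 30 mm on the mat and, fixed at its far end, the target source (grey box 110 x 150, 125 mm high, near face 200 mm from the origin). Origin: middle of the tape, on the mat, 3 mm above the bench; x along the tape to the source. The tube starts 260 to 340 mm off on the tape's -y side and rolls to +y until its axis is above the tape.
- plug: Bystander: dark steel connector plug, 60 mm diameter, 70 mm high, standing on the mat. Origin at the centre of its underside.
- can: Bystander: can, 62 mm diameter, 150 mm high, standing on the mat. Origin at the centre of its underside.
- screwdriver: Bystander: screwdriver 200 mm long, lying on the mat, shaft along its x. Origin at the middle of its underside.
Things that resemble listed ones, but are neither listed nor needed, are in the scene too. Leave any orange or yellow look-alike of the part that bears handle_mid alone.

How it is judged:
By the outcome, as a careful person would: the job done as asked, in the order asked, and still so for the second after the job is handed in, with the robot touching nothing.
It also fails if it takes over 72 s, if anything falls off the work surface, if the arm or the gripper's body presses on something with over 40 N, if the wrist force passes 120 N, or if a joint passes its speed limit or range.

### The arm

A 7-joint arm with a two-finger parallel gripper is mounted at the origin on the work surface. World frame = base frame: x ahead of the robot, y to its left, z up, the work surface at z = 0. Lengths are in mm, angles in rad, forces in N, time in s.
With the tool pointing down it reaches from about 400 to 875 mm from the base axis. Payload 4.4 kg.
Tool frame: the origin (TCP) lies between the finger pads; the fingertips stand 11 mm ahead of it and the grasp point (between the pads) lies 8 mm behind it; y points along the fingers, x is the direction in which the jaws open and shut, and the axes are right-handed (so a half turn about y gives the same grasp; the last joint's range is limited). The gripper opens to 85 mm and grips with 20 to 120 N. Pads are 22 mm wide; open, the fingers measure 114 mm over their backs; the gripper's body (76 mm by 85 mm) begins 54 mm behind the grasp point. The pads swing forward as they close: fully open they stand 13 mm farther back than shut.
Start: joints at [1.102, 0.628, 0.038, 1.517, -0.027, 0.996, -0.02], TCP at [254.825, -597.981, 242.313] pointing down, gripper open.
Joint ranges: [-3.06, 3.06], [-0.37, 2.12], [-1.25, 1.32], [0.18, 2.47], [-1.1, 4.24], [0.23, 1.98], [-2.94, 2.94]. Speed limits (rad/s): [2.57, 2.57, 3.14, 3.14, 3.14, 3.14, 3.14].

### API

Orientations are given as [roll, pitch, yaw] about the fixed x, y, z axes, in that order (R = Rz(yaw) Ry(pitch) Rx(roll)).
In Python, from cell import * gives the robot as it stands.
- The arm moves only by the shell command python3 -m jog 'ROWS'. ROWS is JSON, a list of rows, each an object of numbers: "x", "y", "z": the shift along the tool's x, y, z in mm; "ax", "ay", "az": the turn, a rotation vector about the tool's x, y, z in rad; "grip": the finger opening in mm, from 0 to 85.4. In form: [{"x": .., "y": .., "z": .., "ax": .., "ay": .., "az": .., "grip": ..}, ...]. A call has 1 to 5 rows; each row is the pose to reach, as a shift and turn from the pose commanded when the call began, along the tool's axes at that moment; what a row does not reach only later rows make up. A row lasts 1/10 s, in which the tool goes at most 50 mm and 8.59 degrees, less where a joint would pass 70% of its speed; a pose out of reach is approached as far as the arm can. A call with a gripper value outside its range is refused whole. The fingers move at their own pace and stop on an object; the grip force is fixed at half the most. Time passes only in rows, so rows that repeat a pose let the fingers close. It gives the time, the measured TCP pose, the force and the opening at its end, in the units of the state.
- read_state(): the state, without advancing time (a new reading comes with each control period).
- get_image(name): name is "scene" or "top" or "wrist"; returns a dict with "color" (480x640x3 uint8, red, green, blue), "vfov" (degrees; the focal length in pixels is half the picture's height over the tangent of half this angle, whatever the lens; pixels are square), "cx", "cy" (the principal point, pixels), "camera_from_world" (4x4, takes a point from world to camera coordinates). Camera axes: x right, y down, z forward; pixel columns grow to the right and rows downward; lengths in mm; the calibration is good to about 2 mm. The wrist camera is an equidistant fisheye: a pixel r from the principal point sees the ray r / f radians off the axis. A picture is of the moment at which its call begins. There is no depth.
- finish_job(): hands the job in, once; it reports no verdict.
The state is a dict: "clock": time; "qpos": joint angles; "qd": joint speeds; "tau": joint torques, N m; "eef_pos": TCP position; "tool_rot": TCP orientation; "force": force on the tool from outside, world axes, zero at the start; "torque": the same for the moment, N m; "width": finger opening in mm.
Only numpy, scipy, OpenCV 4.12 (cv2) and the standard library are available. Lean on these libraries where they do the work, as an engineer would, in place of code of your own. Each camera call takes 0.05 s, during which the arm holds its last target.

## Working session

There is one attempt and no reset: what is moved stays moved. The work goes in short steps, Python scripts to look and compute and a shell command to move; the robot and the scene stay as the last step left them, time stands still between calls to the robot, and variables do not carry over. Pictures are saved under pics/ and viewed, and the job is handed in when it is done.

```bash
ls; mkdir -p pics
python3 - <<'E'
from cell import *
import cv2,numpy as np,json
for n in ["scene","top","wrist"]:
    im=get_image(n); cv2.imwrite(f"pics/{n}0.png",im["color"][:,:,::-1]); print(n,im["vfov"],im["cx"],im["cy"],np.round(im["camera_from_world"],3).tolist())
    np.savez(f"pics/{n}0.npz",**im)
s=read_state();print(s)
E
```

```text
pics
scene 44.99524520900286 317.1686238524684 235.65721100836325 [[0.229, 0.973, -0.015, -146.687], [0.651, -0.165, -0.741, -246.493], [-0.724, 0.16, -0.671, 1543.722], [0.0, 0.0, 0.0, 1.0]]
top 57.39233868934538 321.2158274115106 245.66263948401732 [[0.018, -1.0, 0.017, -0.5], [-0.986, -0.02, -0.163, 605.722], [0.164, -0.013, -0.986, 935.644], [0.0, 0.0, 0.0, 1.0]]
wrist 65.70646984690485 319.7538917177643 234.06962731974113 [[0.392, -0.92, -0.002, -650.646], [-0.882, -0.376, 0.285, -36.745], [-0.262, -0.11, -0.959, 379.378], [0.0, 0.0, 0.0, 1.0]]
{'clock': 0.15, 'qpos': array([ 1.10221701,  0.62913128,  0.0384602 ,  1.51810393, -0.02700585,
        0.99629684, -0.02002739]), 'qd': array([ 1.42755166e-03, -1.48627556e-03, -7.56054826e-04, -2.84000468e-03,
       -1.47587146e-03,  1.57060259e-03, -7.81427907e-05]), 'tau': array([ 2.12875129e-03, -5.63794041e+01,  1.22794334e+00, -1.93650395e+01,
        1.11872764e-02,  7.40086427e-03,  5.92381184e-06]), 'eef_pos': array([ 254.63901463, -597.56864031,  241.61307871]), 'tool_rot': array([-1.57080401e+00,  1.42131671e-03, -1.16805636e+00]), 'force': array([-0.23080301, -0.78943701, -1.43852779]), 'torque': array([0.02419717, 0.02876769, 0.01762382]), 'width': 85.34955969305675}
```

View images.

View pics/scene0.png

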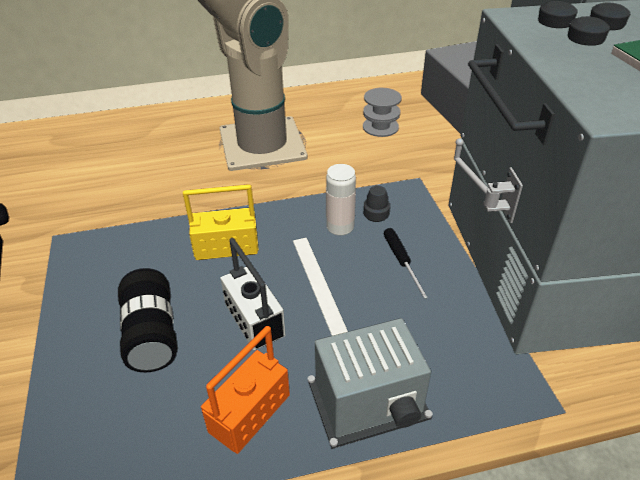

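View pics/top0.png

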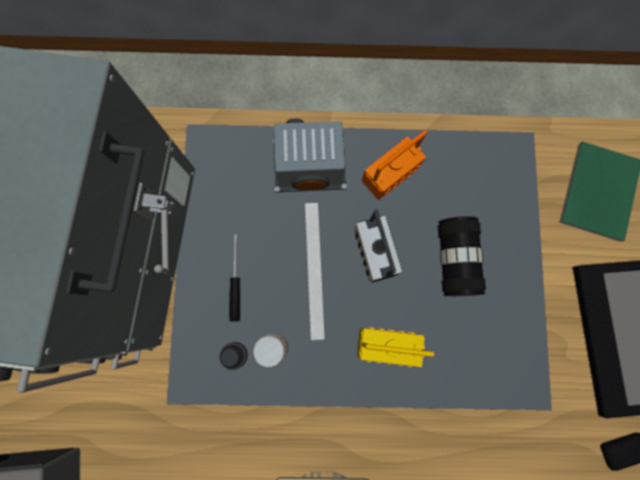

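View pics/wrist0.png

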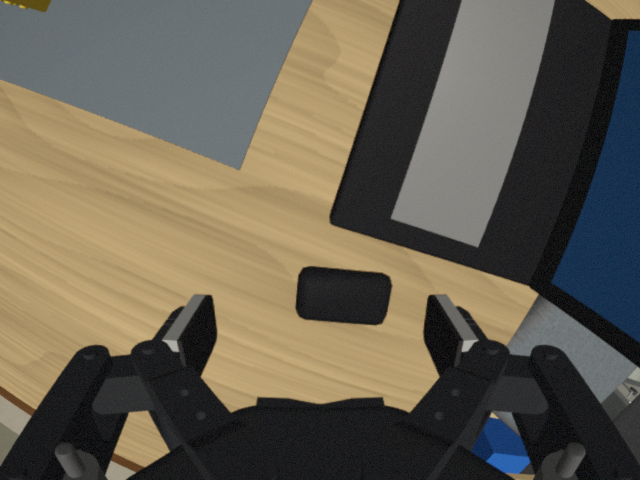

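```bash
cat > h.py <<'E'
import numpy as np,cv2
def load(n): return dict(np.load(f"pics/{n}.npz"))
def f(im): return im["color"].shape[0]/2/np.tan(np.radians(float(im["vfov"]))/2)
def ray(im,px,fish=False):
    T=im["camera_from_world"];u=(px[0]-im["cx"])/f(im);v=(px[1]-im["cy"])/f(im)
    if fish:
        r=np.hypot(u,v); d=np.array([np.sin(r)*u/max(r,1e-9),np.sin(r)*v/max(r,1e-9),np.cos(r)])
    else: d=np.array([u,v,1.])
    d=T[:3,:3].T@d; return -T[:3,:3].T@T[:3,3], d/np.linalg.norm(d)
def plane(im,px,z,fish=False):
    o,d=ray(im,px,fish); return o+d*(z-o[2])/d[2]
def tri(rs):
    A=np.zeros((3,3));b=np.zeros(3)
    for o,d in rs:
        P=np.eye(3)-np.outer(d,d);A+=P;b+=P@o
    p=np.linalg.solve(A,b)
    return p,[np.linalg.norm((np.eye(3)-np.outer(d,d))@(p-o)) for o,d in rs]
def proj(im,P,fish=False):
    T=im["camera_from_world"];c=T[:3,:3]@np.asarray(P,float)+T[:3,3]
    if fish:
        r=np.hypot(c[0],c[1]);th=np.arctan2(r,c[2]);k=th/max(r,1e-9)
        return np.array([im["cx"]+f(im)*k*c[0],im["cy"]+f(im)*k*c[1]])
    return np.array([im["cx"]+f(im)*c[0]/c[2],im["cy"]+f(im)*c[1]/c[2]])
def crop(im,x0,y0,x1,y1,s,name):
    c=im["color"][y0:y1,x0:x1,::-1]; cv2.imwrite(f"pics/{name}.png",cv2.resize(c,None,fx=s,fy=s,interpolation=cv2.INTER_CUBIC))
def snap(n,name):
    from cell import get_image
    im=get_image(n);np.savez(f"pics/{name}.npz",**im);cv2.imwrite(f"pics/{name}.png",im["color"][:,:,::-1]);return im
E
python3 - <<'E'
from h import *
t=load("top0");s=load("scene0")
crop(t,80,110,220,310,3,"t_hook"); crop(s,430,40,570,240,3,"s_hook")
crop(t,340,190,500,310,5,"t_box"); crop(s,200,220,300,360,4,"s_box")
E
```

```text
(no output)
```

View pics/t_hook.png

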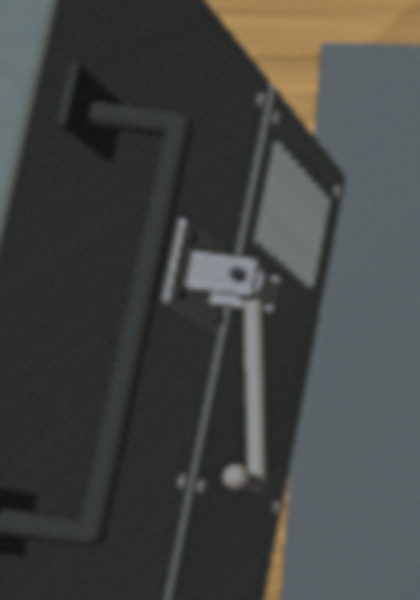

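View pics/s_hook.png

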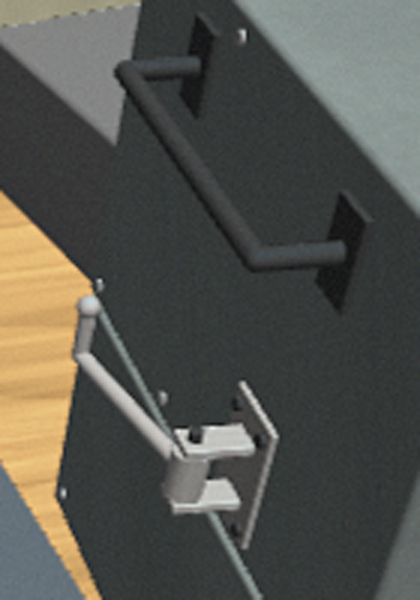

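View pics/t_box.png

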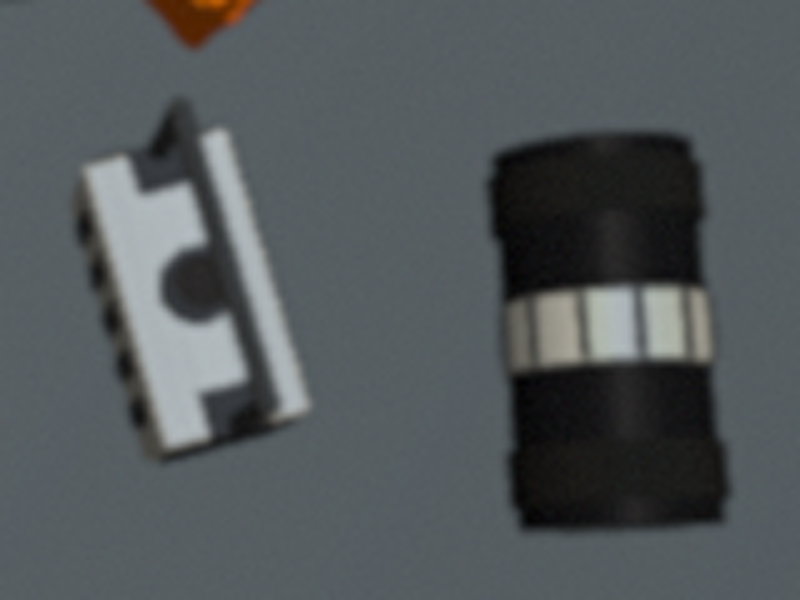

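View pics/s_box.png

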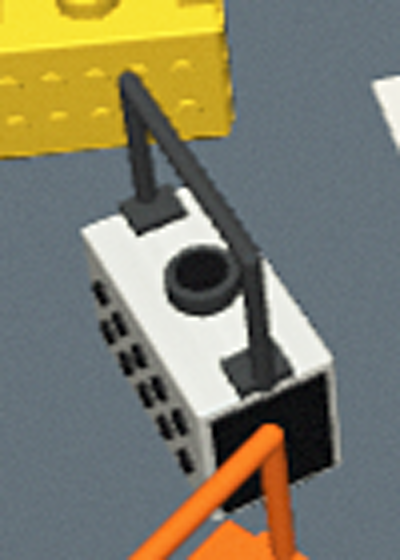

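Run:
```python
from h import *
t=load("top0");s=load("scene0")
def T(name,a,b):
    p,e=tri([ray(t,a),ray(s,b)]);print(name,p.round(1),np.round(e,1));return p
ball=T("ball",(158.3,268.7),(459.3,142.3))
pin=T("pin",(159.3,200.7),(495,184.3))
h1=T("tsh near",(111.7,286.7),(471.7,64)); h2=T("tsh far",(140,150),(515.7,125))
d=h2-h1;print("ts yaw",np.degrees(np.arctan2(d[1],d[0])))
a=T("bar far",(376.4,211),(262.5,283));b=T("bar near",(392.4,270),(232,240))
d=a-b;print("bar yaw",np.degrees(np.arctan2(d[1],d[0])),np.linalg.norm(d),(a+b)/2)
# from plane z=160+? bar top at ~162
for z in (160,): 
    p=plane(t,(376.4,211),z);q=plane(t,(392.4,270),z);print("pl",p,q,np.degrees(np.arctan2(*(p-q)[1::-1])))
# tape
for im,nm,roi in((t,"top",(295,195,335,345)),(s,"scene",(285,230,350,340))):
    c=im["color"].astype(int);m=(c.min(2)>165).astype(np.uint8);mm=np.zeros_like(m);x0,y0,x1,y1=roi;mm[y0:y1,x0:x1]=m[y0:y1,x0:x1]
    cs,_=cv2.findContours(mm,0,1);k=max(cs,key=cv2.contourArea)[:,0]
    w=np.array([plane(im,q,3)[:2] for q in k],np.float32);r=cv2.minAreaRect(w);print(nm,"tape",r)
    w2=w-w.mean(0);u=np.linalg.svd(w2,full_matrices=False)[2][0];print(np.degrees(np.arctan2(u[1],u[0])))
```

```text
ball [522.2 288.6 283.4] [0.9 0.9]
pin [642.1 299.  276.6] [1.3 1.3]
tsh near [482.9 306.8 409.3] [1.8 1.8]
tsh far [681.4 283.1 412.7] [1.6 1.6]
ts yaw -6.8072730872077205
bar far [659.9 -95.4 164.3] [1.9 1.9]
bar near [ 541.3 -129.   160.9] [0.1 0.1]
bar yaw 15.818407127750993 123.35277126468294 [ 600.60019002 -112.2023898   162.62888682]
pl [660.71867498 -97.85542317 160.        ] [ 541.37556379 -129.25690504  160.        ] 14.741497410258845
top tape ((557.975341796875, 26.232629776000977), (317.3337707519531, 27.1740779876709), 3.8022725582122803)
-176.19037
scene tape ((531.5369873046875, 26.290807723999023), (272.0843505859375, 30.709835052490234), 3.9213736057281494)
3.9537547
```

```bash
cat >> h.py <<'E'
from scipy.spatial.transform import Rotation as Ro
def Rsys(yaw,tilt):
    "tool x = dir at yaw (rad, world), tool y down leaning: points toward +left-of-x by tilt"
    x=np.array([np.cos(yaw),np.sin(yaw),0]);l=np.array([-np.sin(yaw),np.cos(yaw),0])
    y=np.array([0,0,-1])*np.cos(tilt)+l*np.sin(tilt);return np.c_[x,y,np.cross(x,y)]
def Rjaw(yaw,lean):
    "jaws along yaw; tool leaned in the jaw plane: pointing dir gets +lean along -x"
    R=Rsys(yaw,0);return R@Ro.from_rotvec([0,0,lean]).as_matrix()
def delta(p,R):
    from cell import read_state
    s=read_state();C=Ro.from_euler("xyz",s["tool_rot"]).as_matrix()
    d=C.T@(np.asarray(p)-s["eef_pos"]);r=Ro.from_matrix(C.T@R).as_rotvec()
    print("clk",round(s["clock"],2),"d",d.round(1),"r",r.round(3),"ang",np.degrees(np.linalg.norm(r)).round(1))
pin=np.array([642.5,299.,250.]);TY=np.radians(-6.8);sx=np.array([np.cos(TY),np.sin(TY),0]);sy=np.array([-np.sin(TY),np.cos(TY),0])
def ballat(q): return pin+120*(-np.cos(q)*sx-np.sin(q)*sy)+[0,0,34]
E
python3 - <<'E'
from h import *
t=load("top0");s=load("scene0")
k,e=tri([ray(t,(340+200/5,190+285/5)),ray(s,(200+203/4,220+275/4))]);print("knob",k,e)
for nm,pts in {"boxtopcorners":[(85,168),(228,130),(307,412),(155,455)]}.items():
    for q in pts: print(nm,plane(t,(340+q[0]/5,190+q[1]/5),83).round(1))
c=t["color"].astype(int)
m=((c.max(2)<60)).astype(np.uint8);mm=np.zeros_like(m);mm[205:310,430:495]=m[205:310,430:495]
ys,xs=np.nonzero(mm);print(xs.min(),xs.max(),ys.min(),ys.max())
# silhouette edges of bands in crop: near band left/right, far band left/right
for q in [(493,205),(700,205),(512,460),(728,460),(505,300),(712,295),(508,365),(714,358)]:
    print(q,plane(t,(340+q[0]/5,190+q[1]/5),50).round(1))
print(ballat(0.206))
R=Rsys(TY,np.radians(45));b=ballat(.206);delta(b-130*R[:,1],R)
import cell;print([n for n in dir(cell) if n[0]!="_"])
E
```

```text
knob [ 598.84405528 -112.89123348   90.85289168] [np.float64(2.3229102685011758), np.float64(2.3229102685012335)]
boxtopcorners [650.7 -66.1  83. ]
boxtopcorners [ 669.2 -129.    83. ]
boxtopcorners [ 545.2 -162.4   83. ]
boxtopcorners [525.4 -96.7  83. ]
438 485 217 295
(493, 205) [ 644.8 -254.8   50. ]
(700, 205) [ 646.8 -349.4   50. ]
(512, 460) [ 529.1 -260.3   50. ]
(728, 460) [ 530.9 -357.1   50. ]
(505, 300) [ 601.2 -259.1   50. ]
(712, 295) [ 605.4 -353.1   50. ]
(508, 365) [ 571.7 -259.6   50. ]
(714, 358) [ 576.7 -352.8   50. ]
[522.95717133 288.53519645 284.        ]
clk 0.15 d [-630.5 -133.4  548.4] r [ 0.71  -0.993  0.41 ] ang 73.8
['MotionError', 'finish_job', 'get_image', 'read_state']
```

```bash
python3 -m jog '[{"x":-315,"y":-100,"z":274,"ax":0.35,"ay":-0.5,"az":0.2},{"x":-315,"y":-100,"z":274,"ax":0.35,"ay":-0.5,"az":0.2},{"x":-315,"y":-100,"z":274,"ax":0.35,"ay":-0.5,"az":0.2},{"x":-315,"y":-100,"z":274,"ax":0.35,"ay":-0.5,"az":0.2},{"x":-315,"y":-100,"z":274,"ax":0.35,"ay":-0.5,"az":0.2}]'
python3 - <<'E'
from h import *
R=Rsys(TY,np.radians(45));b=ballat(.206);delta(b-130*R[:,1],R)
E
```

```text
clk 0.15 d [-630.5 -133.4  548.4] r [ 0.71  -0.993  0.41 ] ang 73.8$[0]: bad value
```

```bash
python3 -m jog '[{"x":-315,"y":-100,"z":274,"ax":0.35,"ay":-0.5,"az":0.2,"grip":85},{"x":-315,"y":-100,"z":274,"ax":0.35,"ay":-0.5,"az":0.2,"grip":85},{"x":-315,"y":-100,"z":274,"ax":0.35,"ay":-0.5,"az":0.2,"grip":85},{"x":-315,"y":-100,"z":274,"ax":0.35,"ay":-0.5,"az":0.2,"grip":85},{"x":-315,"y":-100,"z":274,"ax":0.35,"ay":-0.5,"az":0.2,"grip":85}]'
python3 - <<'E'
from h import *
R=Rsys(TY,np.radians(45));b=ballat(.206);delta(b-130*R[:,1],R)
E
```

```text
clock: 0.65
eef_pos: [329.0, -366.8, 300.0]
tool_rot: [-1.182, 0.103, -0.642]
force: [0.2, 0.5, -0.1]
width: 85.3
clk 0.65 d [-197.7  161.   540.8] r [ 0.36  -0.494  0.207] ang 37.0
```

```bash
python3 -m jog '[{"x":-198,"y":161,"z":541,"ax":0.36,"ay":-0.494,"az":0.207,"grip":85},{"x":-198,"y":161,"z":541,"ax":0.36,"ay":-0.494,"az":0.207,"grip":85},{"x":-198,"y":161,"z":541,"ax":0.36,"ay":-0.494,"az":0.207,"grip":85},{"x":-198,"y":161,"z":541,"ax":0.36,"ay":-0.494,"az":0.207,"grip":85},{"x":-198,"y":161,"z":541,"ax":0.36,"ay":-0.494,"az":0.207,"grip":85}]'
python3 - <<'E'
from h import *
R=Rsys(TY,np.radians(45));b=ballat(.206);delta(b-130*R[:,1],R)
E
```

```text
clock: 1.15
eef_pos: [406.7, -130.5, 330.9]
tool_rot: [-0.785, 0.0, -0.118]
force: [1.1, -0.4, -0.4]
width: 84.5
clk 1.15 d [ 66.2 207.1 270.7] r [-0.     0.001 -0.001] ang 0.1
```

```bash
python3 -m jog '[{"x":66,"y":207,"z":271,"ax":0,"ay":0,"az":0,"grip":85},{"x":66,"y":207,"z":271,"ax":0,"ay":0,"az":0,"grip":85},{"x":66,"y":207,"z":271,"ax":0,"ay":0,"az":0,"grip":85},{"x":66,"y":207,"z":271,"ax":0,"ay":0,"az":0,"grip":85},{"x":66,"y":207,"z":271,"ax":0,"ay":0,"az":0,"grip":85}]'; python3 -m jog '[{"x":19,"y":60,"z":79,"ax":0,"ay":0,"az":0,"grip":85},{"x":19,"y":60,"z":79,"ax":0,"ay":0,"az":0,"grip":85},{"x":19,"y":60,"z":79,"ax":0,"ay":0,"az":0,"grip":85}]';python3 - <<'E'
from h import *
R=Rsys(TY,np.radians(45));b=ballat(.206);delta(b-130*R[:,1],R)
snap("wrist","w1");snap("scene","s1");snap("top","t1")
E
```

```text
clock: 1.65
eef_pos: [482.0, 107.1, 363.7]
tool_rot: [-0.789, 0.001, -0.118]
force: [2.4, -0.4, -0.1]
width: 85.1
clock: 1.95
eef_pos: [510.7, 208.8, 379.3]
tool_rot: [-0.784, -0.002, -0.106]
force: [-0.2, -0.4, 0.3]
width: 85.1
clk 1.95 d [  2.6  -5.6 -10.3] r [-0.001  0.011 -0.008] ang 0.7
```

View pics/w1.png

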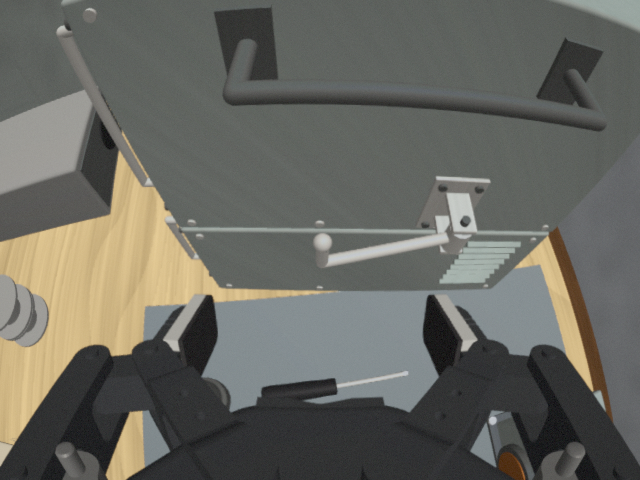

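View pics/s1.png

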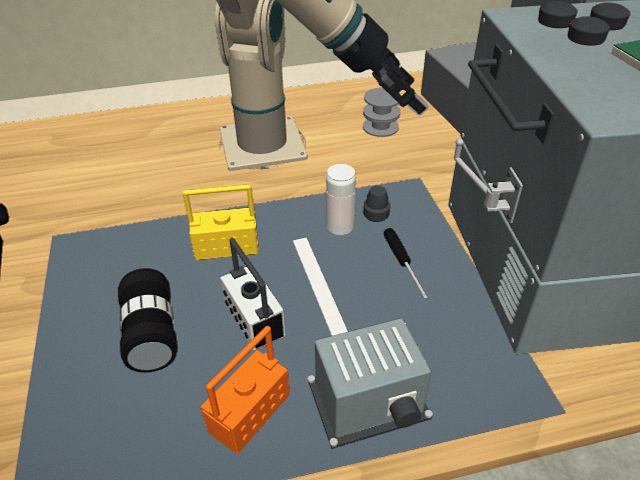

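Run:
```python
from h import *
w=load("w1");t=load("top0");s=load("scene0")
rs=[ray(t,(158.3,268.7)),ray(s,(459.3,142.3)),ray(w,(322.5,243),True)]
p,e=tri(rs);print(p,e)
p2=plane(w,(322.5,243),284,True);print(p2)
pp=tri([ray(t,(159.3,200.7)),ray(s,(495,184.3)),ray(w,(465,220),True)]);print("pin",pp)
R=Rsys(TY,np.radians(45));delta(p-40*R[:,1],R);delta(p,R)
```

```text
[522.29944184 288.3807688  283.3599536 ] [np.float64(0.7488421886641359), np.float64(1.078010242726692), np.float64(0.38851335447360746)]
[522.33967005 287.63225521 284.        ]
pin (array([641.62372627, 299.55457892, 276.14662663]), [np.float64(1.656821688496467), np.float64(1.177462439050574), np.float64(0.7181268910510926)])
clk 2.1 d [ 0.  88.2 -2.8] r [ 0.004  0.001 -0.002] ang 0.2
clk 2.1 d [ 1.000e-01  1.282e+02 -2.600e+00] r [ 0.004  0.001 -0.002] ang 0.2
```

```bash
python3 -m jog '[{"x":0,"y":45,"z":-3,"ax":0,"ay":0,"az":0,"grip":85},{"x":0,"y":80,"z":-3,"ax":0,"ay":0,"az":0,"grip":85},{"x":0,"y":110,"z":-3,"ax":0,"ay":0,"az":0,"grip":85},{"x":0,"y":131,"z":-3,"ax":0,"ay":0,"az":0,"grip":85},{"x":0,"y":131,"z":-3,"ax":0,"ay":0,"az":0,"grip":85}]'
python3 - <<'E'
from h import *
w=snap("wrist","w2")
R=Rsys(TY,np.radians(45));delta([522.3,288.2,283.5],R)
E
```

```text
clock: 2.6
eef_pos: [521.6, 290.0, 279.5]
tool_rot: [-0.789, 0.005, -0.117]
force: [0.2, -1.0, -0.3]
width: 85.1
clk 2.65 d [-0.1 -2.8  1.4] r [ 0.003 -0.002 -0.002] ang 0.3
```

View pics/w2.png

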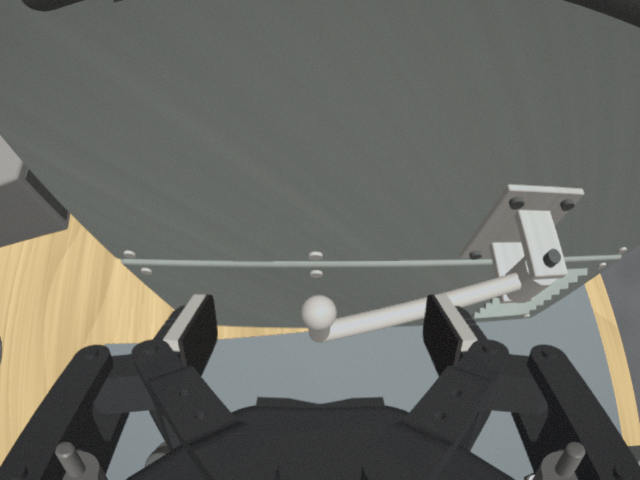

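```bash
python3 -m jog '[{"x":0,"y":0,"z":1,"ax":0,"ay":0,"az":0,"grip":4},{"x":0,"y":0,"z":1,"ax":0,"ay":0,"az":0,"grip":4},{"x":0,"y":0,"z":1,"ax":0,"ay":0,"az":0,"grip":4},{"x":0,"y":0,"z":1,"ax":0,"ay":0,"az":0,"grip":4},{"x":0,"y":0,"z":1,"ax":0,"ay":0,"az":0,"grip":4}]'; python3 -m jog '[{"x":0,"y":0,"z":0,"ax":0,"ay":0,"az":0,"grip":4},{"x":0,"y":0,"z":0,"ax":0,"ay":0,"az":0,"grip":4}]';python3 - <<'E'
from h import *
w=snap("wrist","w3")
E
```

```text
clock: 3.15
eef_pos: [521.2, 291.3, 282.6]
tool_rot: [-0.788, 0.002, -0.115]
force: [-8.4, -0.2, 4.8]
width: 12.5
clock: 3.35
eef_pos: [521.1, 291.8, 282.8]
tool_rot: [-0.788, 0.002, -0.115]
force: [-4.8, -2.1, 5.9]
width: 9.8
```

View pics/w3.png

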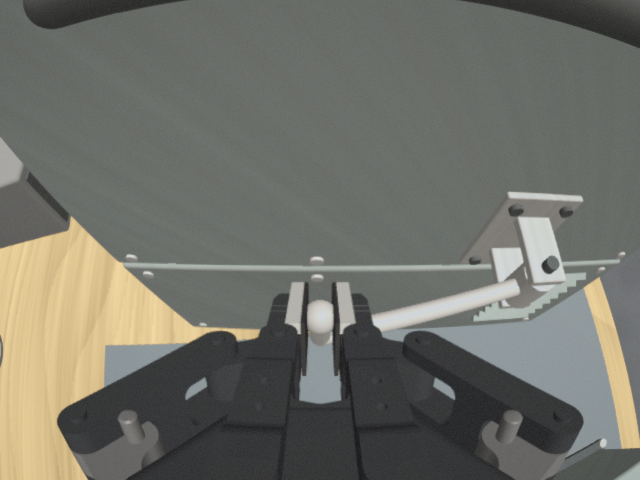

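Run:
```python
from h import *
from cell import read_state
C=Ro.from_euler("xyz",read_state()["tool_rot"]).as_matrix()
for q in np.linspace(.206,1.61,13)[1:]: print(q.round(2),(C.T@(ballat(q)-ballat(.206))).round(1))
```

```text
0.32 [ 3.6 -9.6 -9.6]
0.44 [  8.8 -18.8 -18.8]
0.56 [ 15.4 -27.5 -27.6]
0.67 [ 23.5 -35.6 -35.7]
0.79 [ 32.8 -43.  -43.1]
0.91 [ 43.3 -49.6 -49.7]
1.03 [ 54.8 -55.3 -55.4]
1.14 [ 67.2 -60.  -60. ]
1.26 [ 80.3 -63.6 -63.6]
1.38 [ 93.8 -66.2 -66.2]
1.49 [107.7 -67.6 -67.5]
1.61 [121.8 -67.8 -67.7]
```

```bash
python3 -m jog '[{"x":3.6,"y":-9.6,"z":-9.6,"ax":0,"ay":0,"az":0,"grip":4},{"x":8.8,"y":-18.8,"z":-18.8,"ax":0,"ay":0,"az":0,"grip":4},{"x":15.4,"y":-27.5,"z":-27.5,"ax":0,"ay":0,"az":0,"grip":4},{"x":23.5,"y":-35.6,"z":-35.6,"ax":0,"ay":0,"az":0,"grip":4},{"x":32.8,"y":-43,"z":-43,"ax":0,"ay":0,"az":0,"grip":4}]'; python3 -m jog '[{"x":10.5,"y":-6.6,"z":-6.6,"ax":0,"ay":0,"az":0,"grip":4},{"x":22,"y":-12.3,"z":-12.3,"ax":0,"ay":0,"az":0,"grip":4},{"x":34.4,"y":-17,"z":-17,"ax":0,"ay":0,"az":0,"grip":4},{"x":47.5,"y":-20.6,"z":-20.6,"ax":0,"ay":0,"az":0,"grip":4},{"x":61,"y":-23.2,"z":-23.2,"ax":0,"ay":0,"az":0,"grip":4}]'
```

```text
clock: 3.9
eef_pos: [544.6, 227.0, 282.7]
tool_rot: [-0.787, 0.006, -0.111]
force: [-9.8, 0.3, 10.9]
width: 10.1
clock: 4.4
eef_pos: [605.3, 180.6, 282.3]
tool_rot: [-0.793, 0.001, -0.121]
force: [-7.0, -23.2, 9.5]
width: 9.6
```

```bash
python3 -m jog '[{"x":8,"y":-2,"z":-2,"ax":0,"ay":0,"az":0,"grip":4},{"x":15,"y":-2.7,"z":-2.7,"ax":0,"ay":0,"az":0,"grip":4},{"x":22,"y":-3,"z":-3,"ax":0,"ay":0,"az":0,"grip":4},{"x":27,"y":-3,"z":-3,"ax":0,"ay":0,"az":0,"grip":4},{"x":27,"y":-3,"z":-3,"ax":0,"ay":0,"az":0,"grip":4}]'
python3 - <<'E'
from h import *
snap("wrist","w4");snap("top","t4")
print(ballat(1.571),ballat(1.4))
E
```

```text
clock: 4.9
eef_pos: [626.2, 175.3, 282.2]
tool_rot: [-0.792, 0.009, -0.112]
force: [-22.9, -18.9, 22.8]
width: 8.8
[628.31579295 179.84124761 284.        ] [608.24567972 183.99286308 284.        ]
```

View pics/w4.png

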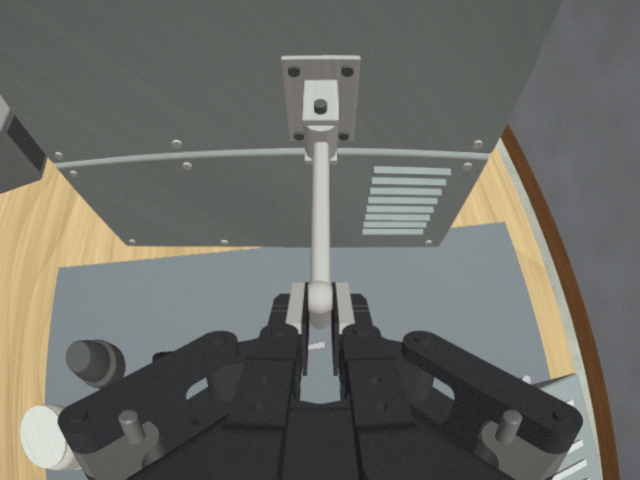

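View pics/t4.png

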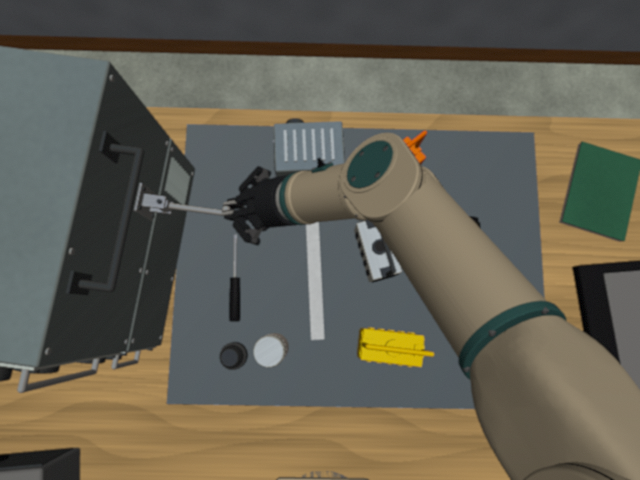

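```bash
python3 -m jog '[{"x":4,"y":0,"z":0,"ax":0,"ay":0,"az":0,"grip":4},{"x":4,"y":0,"z":0,"ax":0,"ay":0,"az":0,"grip":4}]'; python3 -m jog '[{"x":0,"y":0,"z":0,"ax":0,"ay":0,"az":0,"grip":20},{"x":-2,"y":0,"z":0,"ax":0,"ay":0,"az":0,"grip":50},{"x":-2,"y":0,"z":0,"ax":0,"ay":0,"az":0,"grip":50},{"x":-2,"y":0,"z":0,"ax":0,"ay":0,"az":0,"grip":50}]'
```

```text
clock: 5.2
eef_pos: [626.5, 175.4, 282.1]
tool_rot: [-0.792, 0.014, -0.106]
force: [-30.3, -25.5, 25.7]
width: 9.5
clock: 5.6
eef_pos: [634.5, 178.7, 282.6]
tool_rot: [-0.789, -0.001, -0.12]
force: [-0.7, 0.2, 0.5]
width: 49.7
```

```bash
python3 -m jog '[{"x":0,"y":-40,"z":0,"ax":0,"ay":0,"az":0,"grip":60},{"x":0,"y":-80,"z":0,"ax":0,"ay":0,"az":0,"grip":60},{"x":0,"y":-120,"z":0,"ax":0,"ay":0,"az":0,"grip":70}]'
python3 - <<'E'
from h import *
snap("top","t5")
R=Rjaw(np.radians(-75.5),np.radians(15));g=np.array([566.6,-121.5,160]);delta(g-110*R[:,1]+[0,0,0],R)
E
```

```text
clock: 5.9
eef_pos: [623.8, 94.5, 368.6]
tool_rot: [-0.788, -0.0, -0.118]
force: [0.9, 0.1, 0.4]
width: 69.8
clk 5.95 d [ -23.9  -94.9 -247.1] r [-0.53   1.201 -0.234] ang 76.4
```

View pics/t5.png

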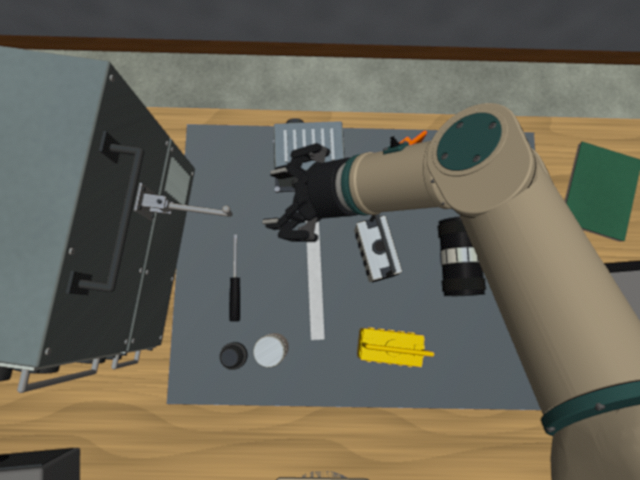

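```bash
python3 -m jog '[{"x":-24,"y":-95,"z":-247,"ax":-0.53,"ay":1.2,"az":-0.234,"grip":70},{"x":-24,"y":-95,"z":-247,"ax":-0.53,"ay":1.2,"az":-0.234,"grip":70},{"x":-24,"y":-95,"z":-247,"ax":-0.53,"ay":1.2,"az":-0.234,"grip":70},{"x":-24,"y":-95,"z":-247,"ax":-0.53,"ay":1.2,"az":-0.234,"grip":70},{"x":-24,"y":-95,"z":-247,"ax":-0.53,"ay":1.2,"az":-0.234,"grip":70}]'
python3 - <<'E'
from h import *
t=load("t5");p=plane(t,(228.5,211),284);print(p,"q",np.degrees(np.arctan2(*(-(p-pin))[1::-1]))+6.8)
R=Rjaw(np.radians(-75.5),np.radians(15));g=np.array([566.6,-121.5,160]);delta(g-110*R[:,1]+[0,0,0],R)
E
```

```text
clock: 6.45
eef_pos: [574.2, -130.2, 266.8]
tool_rot: [-1.192, 0.269, -0.762]
force: [0.5, 0.5, 0.4]
width: 70.0
[623.99818536 175.04445605 284.        ] q 88.31060975661835
clk 6.45 d [ 12.3  -7.8 -11.9] r [-0.224  0.526 -0.108] ang 33.3
```

```bash
python3 -m jog '[{"x":12,"y":-8,"z":-12,"ax":-0.224,"ay":0.526,"az":-0.108,"grip":70},{"x":12,"y":-8,"z":-12,"ax":-0.224,"ay":0.526,"az":-0.108,"grip":70},{"x":12,"y":-8,"z":-12,"ax":-0.224,"ay":0.526,"az":-0.108,"grip":70},{"x":12,"y":-8,"z":-12,"ax":-0.224,"ay":0.526,"az":-0.108,"grip":70},{"x":12,"y":-8,"z":-12,"ax":-0.224,"ay":0.526,"az":-0.108,"grip":70}]'
python3 - <<'E'
from h import *
w=snap("wrist","w6")
R=Rjaw(np.radians(-75.5),np.radians(15));g=np.array([566.6,-121.5,160]);delta(g-110*R[:,1]+[0,0,0],R)
E
```

```text
clock: 6.95
eef_pos: [575.6, -144.2, 266.9]
tool_rot: [-1.567, 0.264, -1.307]
force: [0.3, -0.1, -0.1]
width: 70.1
clk 7.0 d [ 3.4 -0.5 -1.9] r [-0.001  0.011 -0.003] ang 0.7
```

View pics/w6.png

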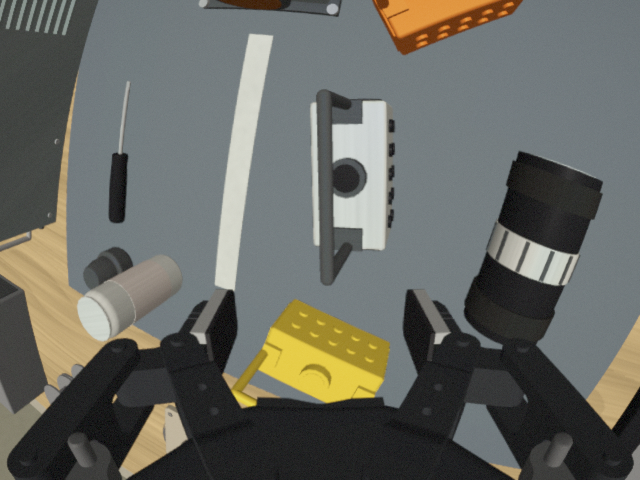

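Run:
```python
from h import *
w=load("w6")
a=plane(w,(324,96),161,True);b=plane(w,(327,279),161,True);d=a-b
print(a,b,(a+b)/2,np.linalg.norm(d),np.degrees(np.arctan2(d[1],d[0])))
yaw=np.arctan2(d[1],d[0]);m=(a+b)/2;m[2]=160
R=Rjaw(yaw-np.pi/2,np.radians(15));g=m-35*d/np.linalg.norm(d);print(g)
delta(g-30*R[:,1],R);delta(g+8*R[:,1],R)
# yellow handle
for z in (150,): print(plane(w,(240,390),z,True), proj(w,g,True))
```

```text
[659.60283698 -96.28673123 161.        ] [ 540.44339198 -131.09293297  161.        ] [ 600.02311448 -113.6898321   161.        ] 124.13881347969709 16.2829631179156
[ 566.42700978 -123.50317755  160.        ]
clk 7.0 d [ 5.4 79.  -2.5] r [-0.009 -0.019 -0.003] ang 1.2
clk 7.0 d [  5.5 117.   -2.8] r [-0.009 -0.019 -0.003] ang 1.2
[389.95214262 -81.42604647 150.        ] [326.84194965 241.7740042 ]
```

```bash
python3 -m jog '[{"x":5.5,"y":45,"z":-3,"ax":0,"ay":-0.01,"az":0,"grip":70},{"x":5.5,"y":80,"z":-3,"ax":0,"ay":-0.01,"az":0,"grip":70},{"x":5.5,"y":105,"z":-3,"ax":0,"ay":-0.01,"az":0,"grip":70},{"x":5.5,"y":117,"z":-3,"ax":0,"ay":-0.01,"az":0,"grip":70},{"x":5.5,"y":117,"z":-3,"ax":0,"ay":-0.01,"az":0,"grip":70}]'
python3 - <<'E'
from h import *
w=snap("wrist","w7")
R=Rjaw(np.radians(-74.5),np.radians(15));g=np.array([566.4,-123,160]);delta(g+8*R[:,1]+[0,0,0],R)
E
```

```text
clock: 7.5
eef_pos: [563.3, -123.1, 151.2]
tool_rot: [-1.568, 0.266, -1.301]
force: [-0.0, 0.6, 0.8]
width: 69.9
clk 7.55 d [-2.1  0.8  2.2] r [-0.005 -0.001 -0.003] ang 0.4
```

View pics/w7.png

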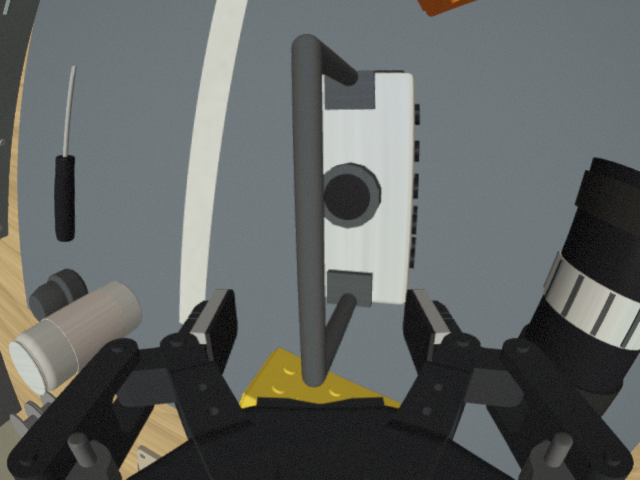

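```bash
python3 -m jog '[{"x":-2.5,"y":1,"z":2,"ax":0,"ay":0,"az":0,"grip":60},{"x":-2.5,"y":1,"z":2,"ax":0,"ay":0,"az":0,"grip":2},{"x":-2.5,"y":1,"z":2,"ax":0,"ay":0,"az":0,"grip":2},{"x":-2.5,"y":1,"z":2,"ax":0,"ay":0,"az":0,"grip":2},{"x":-2.5,"y":1,"z":2,"ax":0,"ay":0,"az":0,"grip":2}]'; python3 -m jog '[{"x":0,"y":0,"z":0,"ax":0,"ay":0,"az":0,"grip":2},{"x":0,"y":0,"z":0,"ax":0,"ay":0,"az":0,"grip":2},{"x":0,"y":0,"z":0,"ax":0,"ay":0,"az":0,"grip":2}]';python3 - <<'E'
from h import *
w=snap("wrist","w8")
E
```

```text
clock: 8.05
eef_pos: [565.8, -119.7, 152.8]
tool_rot: [-1.565, 0.265, -1.301]
force: [-0.4, 0.1, 2.1]
width: 8.1
clock: 8.35
eef_pos: [565.8, -119.7, 152.8]
tool_rot: [-1.566, 0.265, -1.301]
force: [-1.2, 0.4, 6.1]
width: 7.8
```

View pics/w8.png

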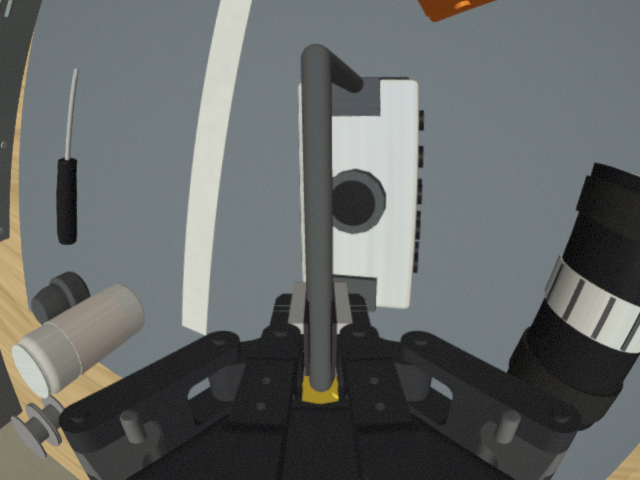

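```bash
python3 -m jog '[{"x":-2,"y":-9,"z":0,"ax":0,"ay":0,"az":0,"grip":2},{"x":-8,"y":-29,"z":0,"ax":0,"ay":0,"az":0,"grip":2},{"x":-16,"y":-58,"z":0,"ax":0,"ay":0,"az":0,"grip":2},{"x":-26,"y":-97,"z":0,"ax":0,"ay":0,"az":0,"grip":2},{"x":-38,"y":-140,"z":0,"ax":0,"ay":0,"az":0,"grip":2}]'
python3 - <<'E'
from h import *
w=snap("wrist","w9");snap("scene","s9")
E
```

```text
clock: 8.9
eef_pos: [563.2, -120.4, 296.7]
tool_rot: [-1.571, 0.266, -1.303]
force: [0.6, 1.0, -6.2]
width: 8.1
```

View pics/w9.png

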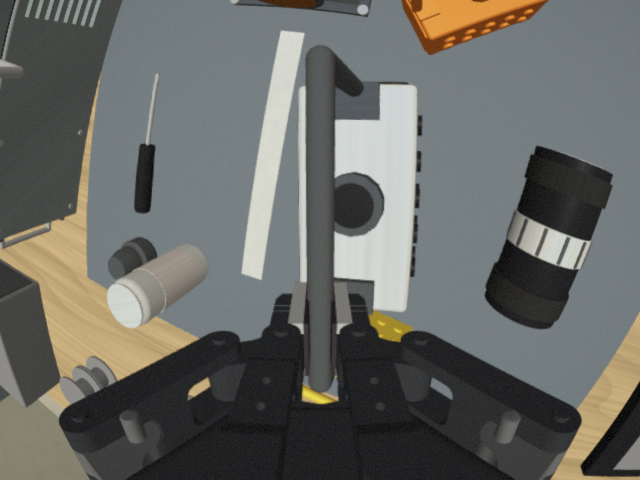

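View pics/s9.png

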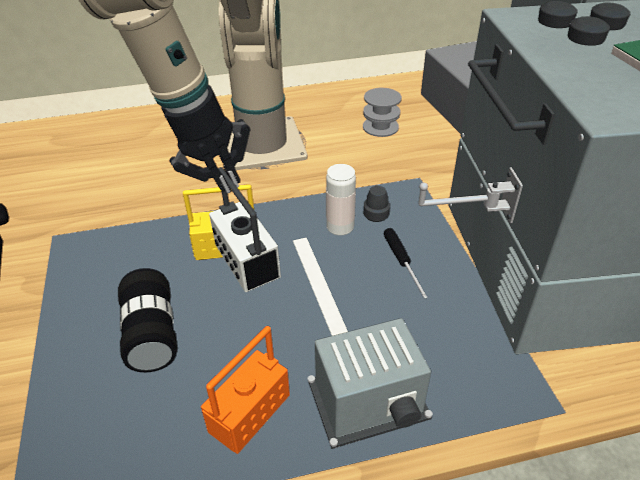

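Run:
```python
from h import *
s=load("s9");t=load("t5")
a=s["color"][160:230,400:540,::-1];b=t["color"][180:230,120:260,::-1]
o=np.vstack([cv2.resize(a,None,fx=5,fy=5,interpolation=cv2.INTER_CUBIC),cv2.resize(b,None,fx=5,fy=5,interpolation=cv2.INTER_CUBIC)[:240]])
cv2.imwrite("pics/hk9.png",o)
```

```text
(no output)
```

View pics/hk9.png

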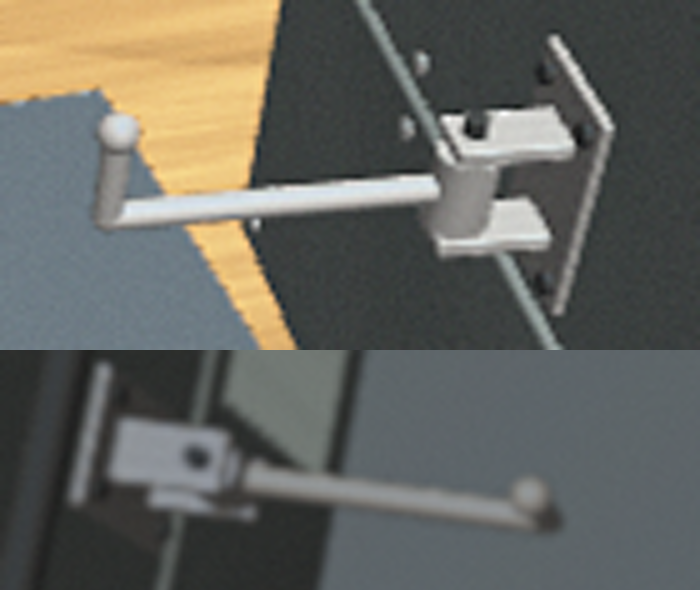

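Run:
```python
from h import *
s=load("s9");t=load("t5");w=load("w9")
p,e=tri([ray(t,(226,209)),ray(s,(423.6,186.2))]);print("ball",p,e)
k,e=tri([ray(t,(159.6,201.2)),ray(s,(495.2,185))]);print("pin",k,e)
d=p-k;print("q",np.degrees(np.arctan2(-d[1],-d[0]))+6.8,np.hypot(d[0],d[1]))
print(ballat(1.571))
# bar in wrist vs tool frame
from cell import read_state
st=read_state();C=Ro.from_euler("xyz",st["tool_rot"]).as_matrix();print(st["eef_pos"])
z=st["eef_pos"][2]+7.5
a=plane(w,(319.5,48),z+1,True);b=plane(w,(321,385),z+1,True);d=a-b;print(a,b,np.linalg.norm(d),np.degrees(np.arctan2(d[1],d[0])))
# droop check using assumed length: from scene far end
print((C.T@(a-st["eef_pos"])).round(1),(C.T@(b-st["eef_pos"])).round(1))
```

```text
ball [627.69511562 180.74410119 284.63721741] [np.float64(1.3670580221037436), np.float64(1.3670580221037867)]
pin [641.81371145 299.50123109 274.73144195] [np.float64(1.7179131124943139), np.float64(1.7179131124944127)]
q 90.02013931265715 119.59343899428434
[628.31579295 179.84124761 284.        ]
[ 567.62138149 -121.03138571  302.66174327]
[659.32092705 -99.65903724 311.16174327] [ 541.64321848 -132.56871956  311.16174327] 122.19284056420585 15.624150890298655
[ 1.7 -7.9 94.2] [  1.8  -9.7 -28. ]
```

```bash
cat >> h.py <<'E'
pin=np.array([642.,299.3,250.])
def hang(dy,dx,z):
    "bar middle at dy along sy from pin (neg=out), dx along sx, bar height z"
    R=Rjaw(TY-np.pi/2,np.radians(15));m=pin+dy*sy+dx*sx;m[2]=z
    return m-33*R[:,2]+8*R[:,1],R
E
python3 - <<'E'
from h import *
p,R=hang(-170,-20,306);print(p);delta(p,R)
E
```

```text
[569.48931507 138.82726102 298.27259339]
clk 9.0 d [-240.4   69.2   70.4] r [0.087 0.377 0.   ] ang 22.1
```

```bash
python3 -m jog '[{"x":-25,"y":7,"z":7,"ax":0.02,"ay":0.08,"az":0,"grip":2},{"x":-65,"y":19,"z":19,"ax":0.04,"ay":0.18,"az":0,"grip":2},{"x":-110,"y":32,"z":32,"ax":0.06,"ay":0.28,"az":0,"grip":2},{"x":-155,"y":45,"z":45,"ax":0.08,"ay":0.36,"az":0,"grip":2},{"x":-190,"y":55,"z":56,"ax":0.087,"ay":0.377,"az":0,"grip":2}]'
python3 - <<'E'
from h import *
p,R=hang(-170,-20,306);delta(p,R)
E
```

```text
clock: 9.5
eef_pos: [563.8, 88.8, 292.2]
tool_rot: [-1.587, 0.264, -1.693]
force: [0.6, 0.6, -6.8]
width: 7.9
clk 9.5 d [-50.2   7.2  -0.4] r [ 0.015 -0.004 -0.002] ang 0.9
```

```bash
python3 -m jog '[{"x":-20,"y":2,"z":0,"ax":0.015,"ay":0,"az":0,"grip":2},{"x":-40,"y":5,"z":0,"ax":0.015,"ay":0,"az":0,"grip":2},{"x":-50,"y":7,"z":0,"ax":0.015,"ay":0,"az":0,"grip":2},{"x":-50,"y":7,"z":0,"ax":0.015,"ay":0,"az":0,"grip":2}]'
python3 - <<'E'
from h import *
snap("wrist","w10");snap("scene","s10");snap("top","t10")
p,R=hang(-170,-20,306);delta(p,R)
E
```

```text
clock: 9.9
eef_pos: [571.3, 137.0, 299.1]
tool_rot: [-1.569, 0.264, -1.69]
force: [0.2, 0.9, -6.1]
width: 8.0
clk 10.05 d [-4.9  2.5 -3.5] r [-0.005 -0.005  0.001] ang 0.4
```

View pics/w10.png

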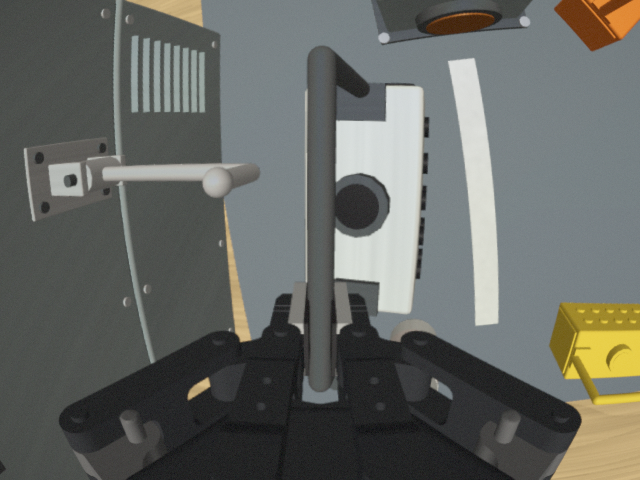

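View pics/s10.png

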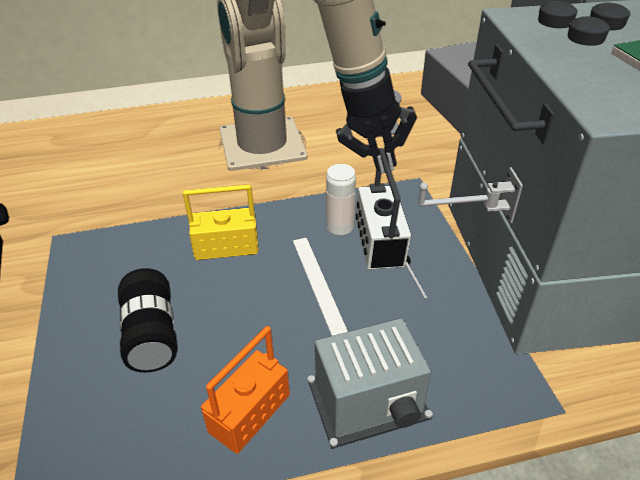

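View pics/t10.png

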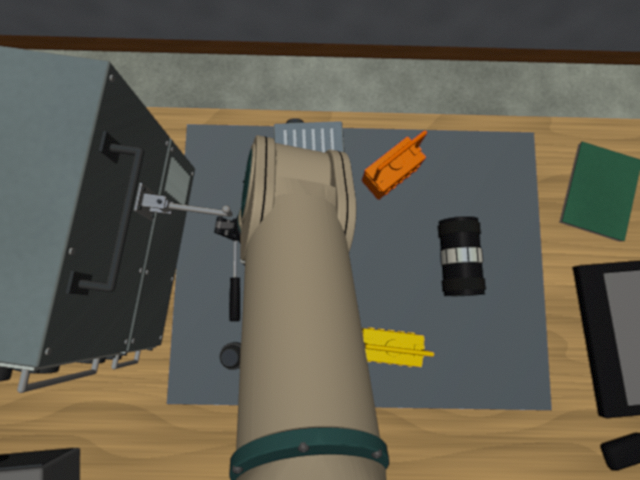

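Run:
```python
from h import *
crop(load("s10"),340,120,450,280,4,"c10")
```

```text
(no output)
```

View pics/c10.png

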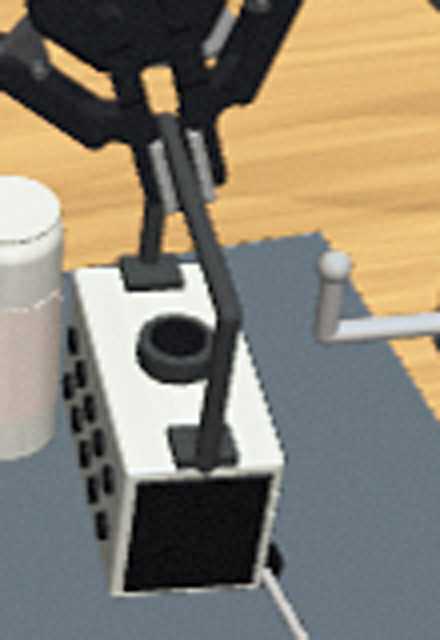

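Run:
```python
from h import *
s=load("s10");w=load("w10")
for a,b in (((396.5,197.5),(320,55)),((382.5,151),(320.5,383))):
    print(tri([ray(s,a),ray(w,b,True)]))
print(tri([ray(s,(424,186.5)),ray(w,(217,182),True)]), ballat(1.571))
print(proj(s,hang(-170,-20,306)[0]+33*sx))
```

```text
(array([668.29242589, 121.74348206, 304.99204475]), [np.float64(0.7970765525865359), np.float64(0.7970765525865686)])
(array([537.94296413, 140.29517421, 300.45932467]), [np.float64(1.1843793915385459), np.float64(1.184379391538601)])
(array([627.12237143, 182.4808279 , 283.0099087 ]), [np.float64(0.8846940841777506), np.float64(0.8846940841778106)]) [627.81579295 180.14124761 284.        ]
[390.95134676 174.56347532]
```

Run:
```python
from h import *
for a in [(-170,-22,305),(-120,-22,305),(-70,-22,305),(-70,-22,280),(-70,0,275),(-70,0,259)]:
    p,R=hang(*a);print(a);delta(p,R)
```

```text
(-170, -22, 305)
clk 10.05 d [-4.6  3.4 -5.5] r [-0.005 -0.005  0.001] ang 0.4
(-120, -22, 305)
clk 10.05 d [-52.9  16.4  -5.8] r [-0.005 -0.005  0.001] ang 0.4
(-70, -22, 305)
clk 10.05 d [-101.2   29.3   -6. ] r [-0.005 -0.005  0.001] ang 0.4
(-70, -22, 280)
clk 10.05 d [-94.8  53.4  -6.1] r [-0.005 -0.005  0.001] ang 0.4
(-70, 0, 275)
clk 10.05 d [-93.6  58.3  15.9] r [-0.005 -0.005  0.001] ang 0.4
(-70, 0, 259)
clk 10.05 d [-89.4  73.8  15.8] r [-0.005 -0.005  0.001] ang 0.4
```

```bash
python3 -m jog '[{"x":-5,"y":3,"z":-6,"ax":-0.005,"ay":-0.005,"az":0,"grip":2},{"x":-18,"y":7,"z":-6,"ax":-0.005,"ay":-0.005,"az":0,"grip":2},{"x":-32,"y":10.5,"z":-6,"ax":-0.005,"ay":-0.005,"az":0,"grip":2},{"x":-46,"y":14,"z":-6,"ax":-0.005,"ay":-0.005,"az":0,"grip":2},{"x":-53,"y":16,"z":-6,"ax":-0.005,"ay":-0.005,"az":0,"grip":2}]'
python3 - <<'E'
from h import *
snap("wrist","w11");crop(snap("scene","s11"),340,100,500,260,4,"c11")
for a in [(-120,-22,305),(-70,-22,305)]:
    p,R=hang(*a);delta(p,R)
E
```

```text
clock: 10.55
eef_pos: [573.2, 194.4, 299.0]
tool_rot: [-1.57, 0.265, -1.683]
force: [-0.8, 1.0, -5.8]
width: 7.9
clk 10.65 d [5.  0.2 1. ] r [ 0.001  0.006 -0.003] ang 0.4
clk 10.65 d [-43.2  13.2   1.3] r [ 0.001  0.006 -0.003] ang 0.4
```

View pics/w11.png

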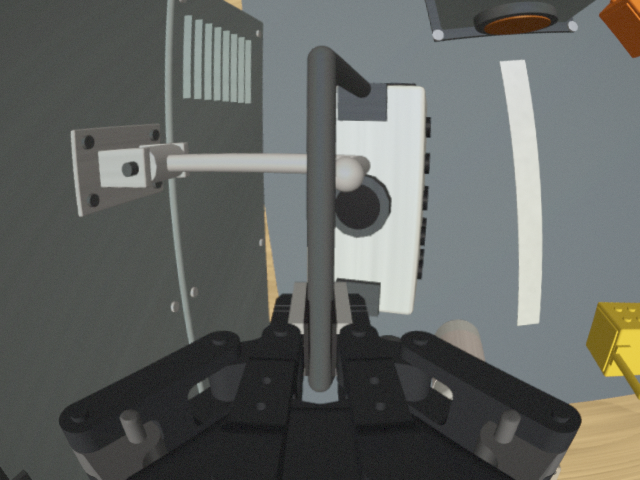

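View pics/c11.png

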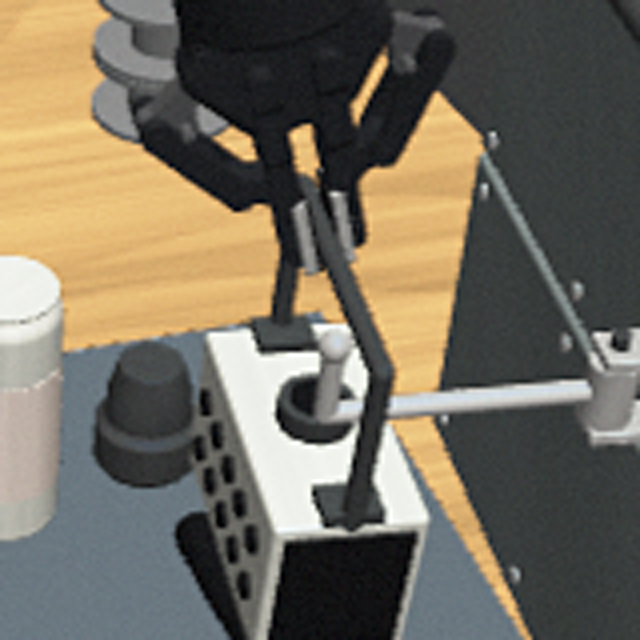

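```bash
python3 -m jog '[{"x":-15,"y":4,"z":1,"ax":0,"ay":0,"az":0,"grip":2},{"x":-30,"y":8,"z":1,"ax":0,"ay":0,"az":0,"grip":2},{"x":-42,"y":13,"z":1,"ax":0,"ay":0,"az":0,"grip":2},{"x":-39,"y":26,"z":1,"ax":0,"ay":0,"az":0,"grip":2},{"x":-36,"y":37,"z":1,"ax":0,"ay":0,"az":0,"grip":2}]';  python3 - <<'E'
from h import *
snap("wrist","w12")
for a in [(-70,-22,280),(-70,0,275),(-70,0,260)]:
    p,R=hang(*a);delta(p,R)
E
```

```text
clock: 11.15
eef_pos: [579.0, 235.3, 270.9]
tool_rot: [-1.57, 0.263, -1.685]
force: [-0.2, -1.3, -6.6]
width: 7.9
clk 11.2 d [-5.8 -2.6  1.1] r [0.004 0.002 0.002] ang 0.3
clk 11.2 d [-4.5  2.2 23.1] r [0.004 0.002 0.002] ang 0.3
clk 11.2 d [-0.6 16.7 23.2] r [0.004 0.002 0.002] ang 0.3
```

View pics/w12.png

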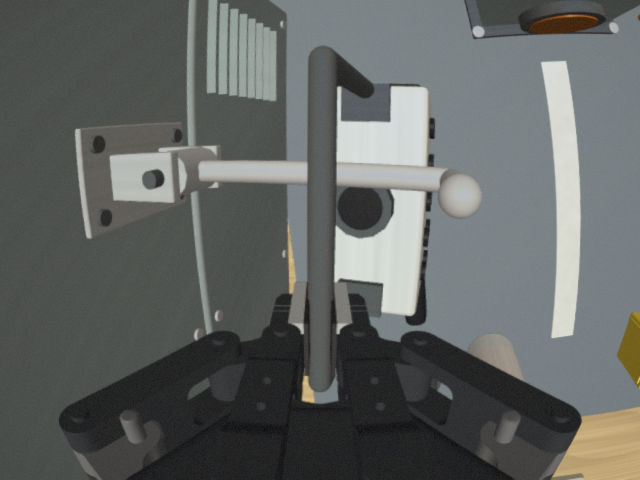

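```bash
python3 -m jog '[{"x":-4,"y":0,"z":8,"ax":0,"ay":0,"az":0,"grip":2},{"x":-4,"y":0,"z":18,"ax":0,"ay":0,"az":0,"grip":2},{"x":-4,"y":1,"z":23,"ax":0,"ay":0,"az":0,"grip":2},{"x":-2.5,"y":6,"z":23,"ax":0,"ay":0,"az":0,"grip":2},{"x":-2,"y":8,"z":23,"ax":0,"ay":0,"az":0,"grip":2}]';  python3 - <<'E'
from h import *
snap("wrist","w13")
for a in [(-70,0,260)]:
    p,R=hang(*a);delta(p,R)
E
```

```text
clock: 11.7
eef_pos: [602.5, 235.7, 264.4]
tool_rot: [-1.571, 0.263, -1.687]
force: [-0.1, -0.6, -7.1]
width: 8.2
clk 11.75 d [ 3.3 11.3 -0.6] r [ 0.002  0.002 -0.001] ang 0.2
```

View pics/w13.png

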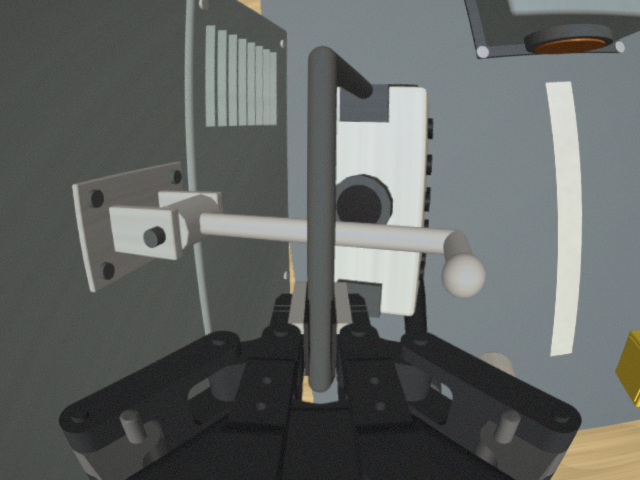

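Run:
```python
from h import *
from cell import read_state
w=load("w13");st=read_state();C=Ro.from_euler("xyz",st["tool_rot"]).as_matrix()
bz=st["eef_pos"][2]+7.7
a=plane(w,(321,46),bz+3,True);b=plane(w,(321,387),bz+3,True)
# arm line at z=255(top)
q1=plane(w,(290,230),250,True);q2=plane(w,(380,237),250,True)
for n,p in (("far",a),("near",b),("arm1",q1),("arm2",q2)): 
    r=p-pin;print(n,p.round(1),"set:",(r@sx).round(1),(r@sy).round(1))
```

```text
far [701.6 219.7 274.8] set: 68.6 -72.0
near [574.1 234.5 274.8] set: -59.8 -72.4
arm1 [635.  247.7 250. ] set: -0.9 -52.1
arm2 [630.5 210.2 250. ] set: -0.8 -89.9
```

```bash
python3 -m jog '[{"x":0,"y":2,"z":-4.5,"ax":0,"ay":0,"az":0,"grip":2},{"x":1,"y":5,"z":-4.5,"ax":0,"ay":0,"az":0,"grip":2},{"x":2,"y":8,"z":-4.5,"ax":0,"ay":0,"az":0,"grip":2},{"x":2.5,"y":10,"z":-4.5,"ax":0,"ay":0,"az":0,"grip":2}]'; python3 -m jog '[{"x":0.5,"y":1.5,"z":0,"ax":0,"ay":0,"az":0,"grip":2},{"x":0.5,"y":1.5,"z":0,"ax":0,"ay":0,"az":0,"grip":2}]'
```

```text
clock: 12.15
eef_pos: [598.3, 236.9, 254.6]
tool_rot: [-1.57, 0.263, -1.687]
force: [0.2, -0.3, -6.2]
width: 7.9
clock: 12.35
eef_pos: [598.3, 237.0, 253.6]
tool_rot: [-1.57, 0.264, -1.686]
force: [-2.5, -1.5, -2.0]
width: 7.8
```

```bash
python3 -m jog '[{"x":0.2,"y":0.8,"z":0,"ax":0,"ay":0,"az":0,"grip":2},{"x":0.2,"y":0.8,"z":0,"ax":0,"ay":0,"az":0,"grip":2}]'
python3 - <<'E'
from h import *
crop(snap("scene","s14"),370,90,530,250,4,"c14")
E
```

```text
clock: 12.55
eef_pos: [598.4, 237.1, 253.1]
tool_rot: [-1.569, 0.264, -1.686]
force: [-3.3, -0.4, 0.5]
width: 7.6
```

View pics/c14.png

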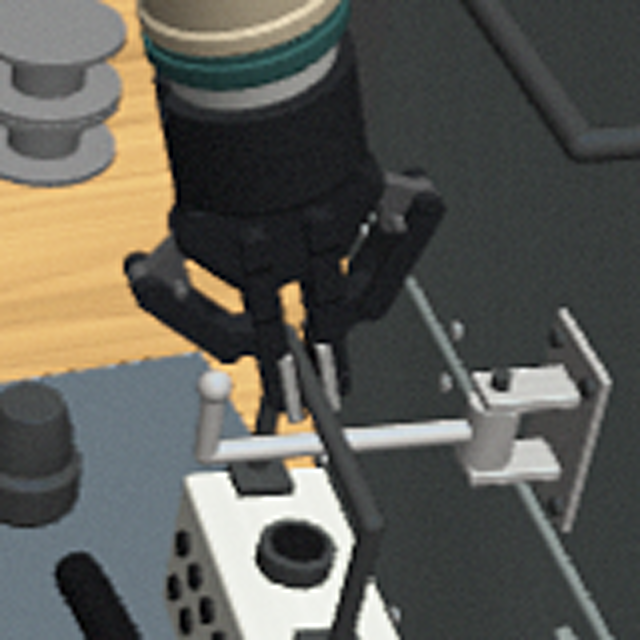

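```bash
python3 -m jog '[{"x":0,"y":0,"z":0,"ax":0,"ay":0,"az":0,"grip":12},{"x":0,"y":0,"z":0,"ax":0,"ay":0,"az":0,"grip":16},{"x":0,"y":0,"z":0,"ax":0,"ay":0,"az":0,"grip":25},{"x":0,"y":0,"z":0,"ax":0,"ay":0,"az":0,"grip":35},{"x":0,"y":0,"z":0,"ax":0,"ay":0,"az":0,"grip":40}]'
python3 - <<'E'
from h import *
crop(snap("scene","s15"),370,90,530,250,4,"c15");snap("wrist","w15")
E
```

```text
clock: 13.1
eef_pos: [598.6, 236.9, 252.6]
tool_rot: [-1.569, 0.264, -1.687]
force: [-0.3, -0.7, 0.8]
width: 39.8
```

View pics/c15.png

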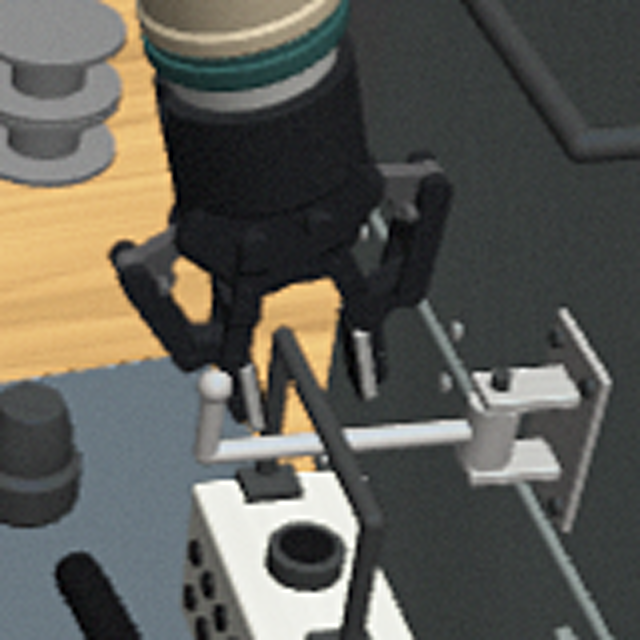

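View pics/w15.png

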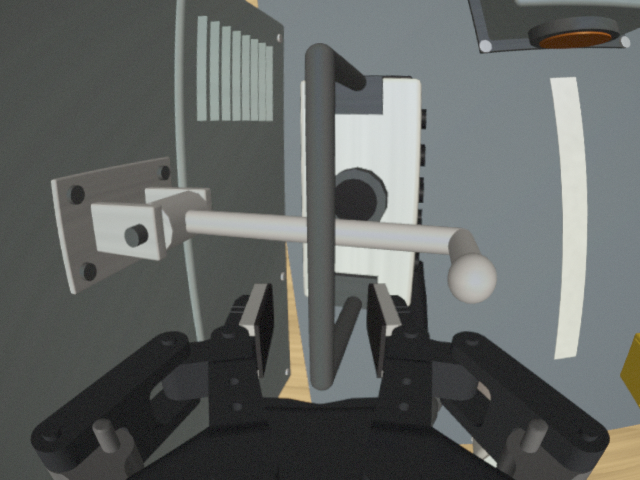

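```bash
python3 -m jog '[{"x":0,"y":-15,"z":0,"ax":0,"ay":0,"az":0,"grip":45},{"x":0,"y":-40,"z":0,"ax":0,"ay":0,"az":0,"grip":60},{"x":0,"y":-80,"z":0,"ax":0,"ay":0,"az":0,"grip":70},{"x":0,"y":-125,"z":0,"ax":0,"ay":0,"az":0,"grip":80}]'
python3 - <<'E'
from h import *
t=load("top0")
for n,q in (("or",(378,197)),("or2",(363,180)),("ye",(362,326)),("ye2",(428,328)),("ye handle",(433,352))):
    print(n,plane(t,q,3).round(),plane(t,q,83).round())
R=Rsys(np.radians(3.5),0);delta([589,-400,260],R)
crop(snap("scene","s16"),370,90,530,250,4,"c16")
E
```

```text
clock: 13.6
eef_pos: [593.7, 204.4, 373.3]
tool_rot: [-1.572, 0.262, -1.687]
force: [1.0, 0.2, -0.4]
width: 79.8
or [ 735. -124.    3.] [ 712. -112.   83.]
or2 [777. -88.   3.] [750. -79.  83.]
ye [429. -86.   3.] [430. -78.  83.]
ye2 [ 427. -238.    3.] [ 428. -217.   83.]
ye handle [ 373. -248.    3.] [ 379. -227.   83.]
clk 13.6 d [609.7 -46.5  65.3] r [-0.228 -1.737 -0.193] ang 101.0
```

View pics/c16.png

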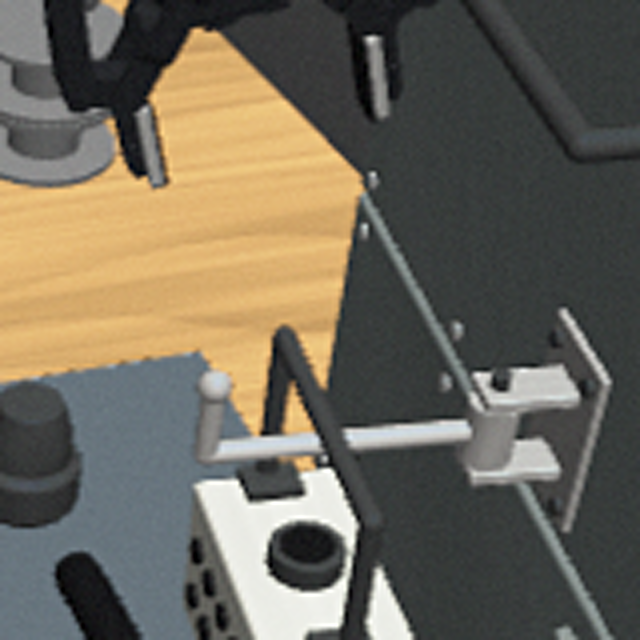

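```bash
python3 -m jog '[{"x":610,"y":-46,"z":65,"ax":-0.228,"ay":-1.737,"az":-0.193,"grip":85},{"x":610,"y":-46,"z":65,"ax":-0.228,"ay":-1.737,"az":-0.193,"grip":85},{"x":610,"y":-46,"z":65,"ax":-0.228,"ay":-1.737,"az":-0.193,"grip":85},{"x":610,"y":-46,"z":65,"ax":-0.228,"ay":-1.737,"az":-0.193,"grip":85},{"x":610,"y":-46,"z":65,"ax":-0.228,"ay":-1.737,"az":-0.193,"grip":85}]'
python3 - <<'E'
from h import *
R=Rsys(np.radians(3.5),0);delta([589,-400,260],R)
E
```

```text
clock: 14.15
eef_pos: [592.4, -43.1, 326.3]
tool_rot: [-1.508, 0.151, -0.928]
force: [1.4, 0.8, -0.2]
width: 84.9
clk 14.15 d [ 290.4    9.1 -217.6] r [-0.132 -0.992 -0.108] ang 57.7
```

```bash
python3 -m jog '[{"x":290,"y":9,"z":-218,"ax":-0.132,"ay":-0.992,"az":-0.108,"grip":85},{"x":290,"y":9,"z":-218,"ax":-0.132,"ay":-0.992,"az":-0.108,"grip":85},{"x":290,"y":9,"z":-218,"ax":-0.132,"ay":-0.992,"az":-0.108,"grip":85},{"x":290,"y":9,"z":-218,"ax":-0.132,"ay":-0.992,"az":-0.108,"grip":85},{"x":290,"y":9,"z":-218,"ax":-0.132,"ay":-0.992,"az":-0.108,"grip":85}]'
python3 - <<'E'
from h import *
R=Rsys(np.radians(3.5),0);delta([589,-400,260],R)
snap("top","t17");snap("wrist","w17")
E
```

```text
clock: 14.65
eef_pos: [588.3, -288.7, 280.5]
tool_rot: [-1.541, 0.031, -0.191]
force: [1.1, -0.6, 0.3]
width: 85.4
clk 14.65 d [  22.4   16.5 -109.7] r [-0.034 -0.252 -0.027] ang 14.7
```

View pics/w17.png

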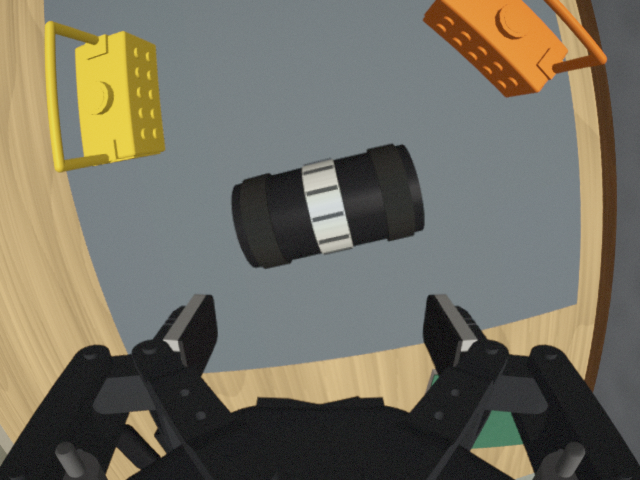

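View pics/t17.png

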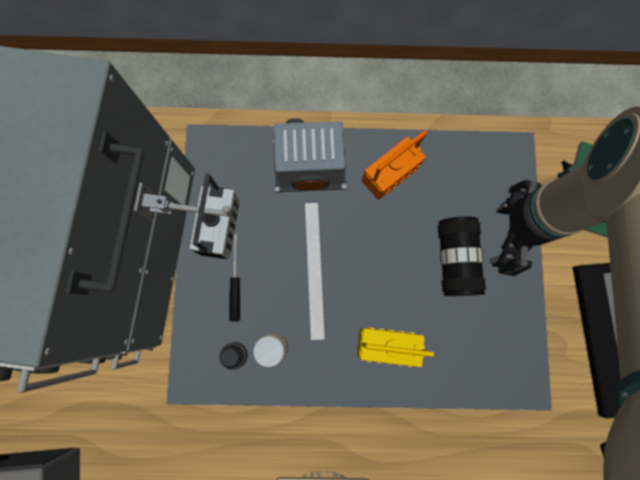

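```bash
python3 -m jog '[{"x":22,"y":16,"z":-110,"ax":-0.034,"ay":-0.252,"az":-0.027,"grip":85},{"x":22,"y":16,"z":-110,"ax":-0.034,"ay":-0.252,"az":-0.027,"grip":85},{"x":22,"y":16,"z":-110,"ax":-0.034,"ay":-0.252,"az":-0.027,"grip":85}]'
python3 - <<'E'
from h import *
R=Rsys(np.radians(5.3),0);delta([593,-405,52],R)
E
```

```text
clock: 15.05
eef_pos: [584.5, -405.4, 259.2]
tool_rot: [-1.574, 0.004, 0.048]
force: [-0.6, -0.7, -0.4]
width: 85.2
clk 15.05 d [  9.5 207.1   0.6] r [ 0.003 -0.044 -0.005] ang 2.5
```

```bash
python3 -m jog '[{"x":9,"y":50,"z":0,"ax":0,"ay":-0.044,"az":0,"grip":85},{"x":9,"y":100,"z":0,"ax":0,"ay":-0.044,"az":0,"grip":85},{"x":9,"y":150,"z":0,"ax":0,"ay":-0.044,"az":0,"grip":85},{"x":9,"y":195,"z":0,"ax":0,"ay":-0.044,"az":0,"grip":85},{"x":9,"y":217,"z":0,"ax":0,"ay":-0.044,"az":0,"grip":85}]';  python3 - <<'E'
from h import *
R=Rsys(np.radians(5.3),0);delta([593,-372,42],R)
snap("wrist","w18")
E
```

```text
clock: 15.55
eef_pos: [593.8, -395.4, 38.7]
tool_rot: [-1.565, 0.007, 0.097]
force: [0.0, 0.5, 0.6]
width: 84.8
clk 15.55 d [ 1.5 -3.2 23.4] r [-0.006  0.005 -0.007] ang 0.6
```

View pics/w18.png

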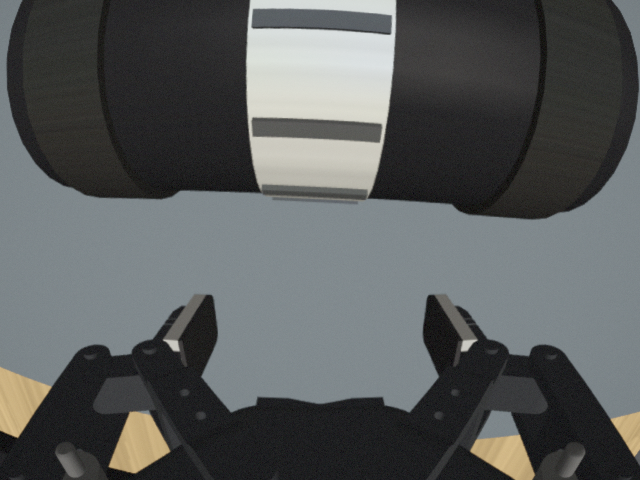

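```bash
python3 -m jog '[{"x":0,"y":-4,"z":10,"ax":0,"ay":0,"az":0,"grip":85},{"x":0,"y":-4,"z":18,"ax":0,"ay":0,"az":0,"grip":85},{"x":0,"y":-4,"z":24,"ax":0,"ay":0,"az":0,"grip":85},{"x":0,"y":-4,"z":29,"ax":0,"ay":0,"az":0,"grip":85},{"x":0,"y":-4,"z":34,"ax":0,"ay":0,"az":0,"grip":85}]'; python3 -m jog '[{"x":0,"y":0,"z":5,"ax":0,"ay":0,"az":0,"grip":85},{"x":0,"y":0,"z":10,"ax":0,"ay":0,"az":0,"grip":85},{"x":0,"y":0,"z":15,"ax":0,"ay":0,"az":0,"grip":85},{"x":0,"y":0,"z":20,"ax":0,"ay":0,"az":0,"grip":85},{"x":0,"y":0,"z":25,"ax":0,"ay":0,"az":0,"grip":85}]'
python3 - <<'E'
from h import *
snap("wrist","w19")
E
```

```text
clock: 16.1
eef_pos: [593.7, -363.7, 49.4]
tool_rot: [-1.571, -0.0, 0.099]
force: [-0.4, -1.0, 0.5]
width: 85.0
clock: 16.6
eef_pos: [590.0, -337.5, 47.4]
tool_rot: [-1.568, 0.003, 0.099]
force: [-1.3, -0.6, 0.1]
width: 84.9
```

View pics/w19.png

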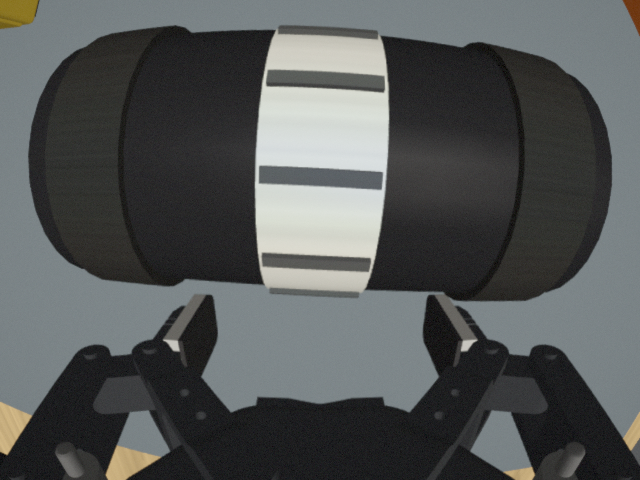

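Run:
```python
from h import *
crop(snap("top","t19"),330,170,540,330,3.8,"c19")
```

```text
(no output)
```

View pics/c19.png

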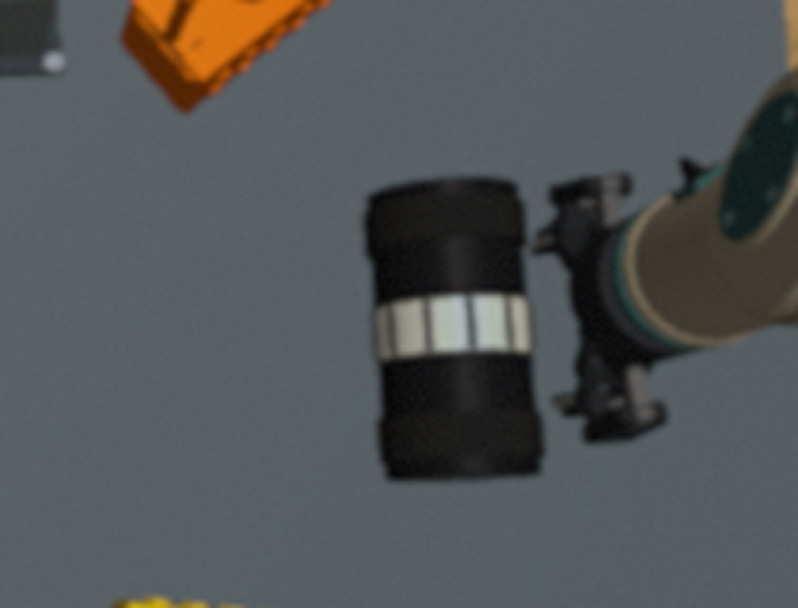

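```bash
cat >> h.py <<'E'
def tube(im,pts,x0,y0,s):
    "4 silhouette pts in crop: farL,farR,nearL,nearR (bands) ; 2 ring pts L,R middle"
    P=[plane(im,(x0+a/s,y0+b/s),50) for a,b in pts]
    f=(P[0]+P[1])/2;n=(P[2]+P[3])/2;d=f-n;c=(P[4]+P[5])/2
    yaw=np.degrees(np.arctan2(d[1],d[0]));a=np.radians(3.85);r=c[:2]-[558,26.2]
    print("tube c",c.round(1),"yaw",yaw.round(2),"along",(r@[np.cos(a),np.sin(a)]).round(1),"perp",(r@[-np.sin(a),np.cos(a)]).round(1))
E
python3 - <<'E'
from h import *
tube(load("top0"),[(493,205),(700,205),(512,460),(728,460),(506.5,332),(713,327)],340,190,5)
tube(load("t19"),[(367,220),(522,215),(382,440),(540,440),(378,331),(529,324)],330,170,3.8)
E
python3 -m jog '[{"x":0,"y":0,"z":8,"ax":0,"ay":0,"az":0,"grip":85},{"x":0,"y":0,"z":16,"ax":0,"ay":0,"az":0,"grip":85},{"x":0,"y":0,"z":25,"ax":0,"ay":0,"az":0,"grip":85},{"x":0,"y":0,"z":35,"ax":0,"ay":0,"az":0,"grip":85},{"x":0,"y":0,"z":45,"ax":0,"ay":0,"az":0,"grip":85}]'; python3 -m jog '[{"x":0,"y":0,"z":10,"ax":0,"ay":0,"az":0,"grip":85},{"x":0,"y":0,"z":20,"ax":0,"ay":0,"az":0,"grip":85},{"x":0,"y":0,"z":30,"ax":0,"ay":0,"az":0,"grip":85},{"x":0,"y":0,"z":40,"ax":0,"ay":0,"az":0,"grip":85},{"x":0,"y":0,"z":50,"ax":0,"ay":0,"az":0,"grip":85}]'
python3 - <<'E'
from h import *
crop(snap("top","t20"),270,170,480,330,3.8,"c20")
E
```

```text
tube c [ 588.7 -306.1   50. ] yaw 3.26 along 8.3 perp -333.7
tube c [ 587.5 -277.6   50. ] yaw 2.49 along 9.0 perp -305.1
clock: 17.2
eef_pos: [588.9, -303.1, 52.3]
tool_rot: [-1.584, -0.007, 0.092]
force: [-2.2, -18.3, 24.4]
width: 85.0
clock: 17.7
eef_pos: [587.1, -279.7, 65.1]
tool_rot: [-1.62, -0.018, 0.084]
force: [-16.7, -53.8, 85.3]
width: 85.0
```

View pics/c20.png

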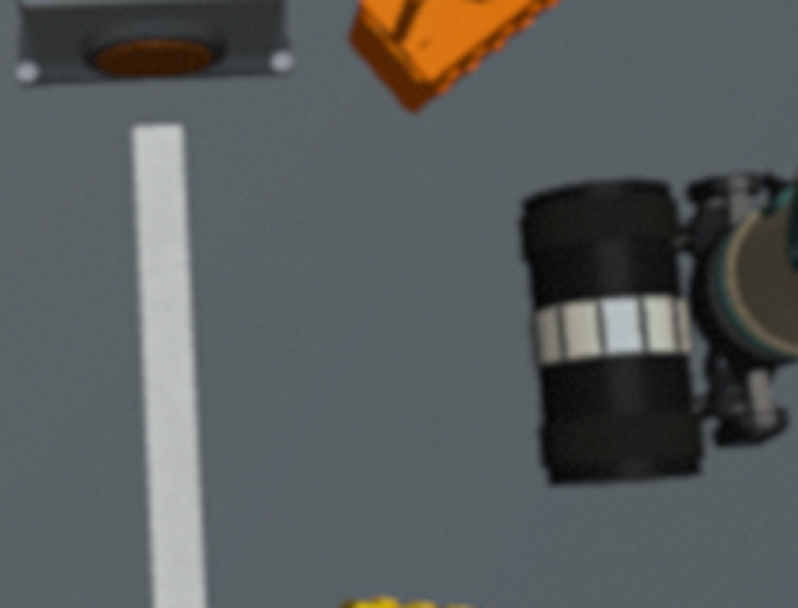

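```bash
python3 -m jog '[{"x":0,"y":-5,"z":-45,"ax":0,"ay":0,"az":0,"grip":85},{"x":0,"y":-5,"z":-70,"ax":0,"ay":0,"az":0,"grip":85},{"x":0,"y":-5,"z":-70,"ax":0,"ay":0,"az":0,"grip":85}]'
python3 - <<'E'
from h import *
snap("wrist","w21");crop(snap("scene","s21"),60,180,300,400,3,"c21")
tube(load("t20"),[(525,220),(672,215),(542,440),(702,440),(537,335),(690,328)],270,170,3.8)
E
```

```text
clock: 18.05
eef_pos: [587.5, -320.0, 54.0]
tool_rot: [-1.575, -0.0, 0.092]
force: [-0.7, 0.7, 0.5]
width: 84.5
tube c [ 584.3 -237.1   50. ] yaw 4.68 along 8.6 perp -264.5
```

View pics/c21.png

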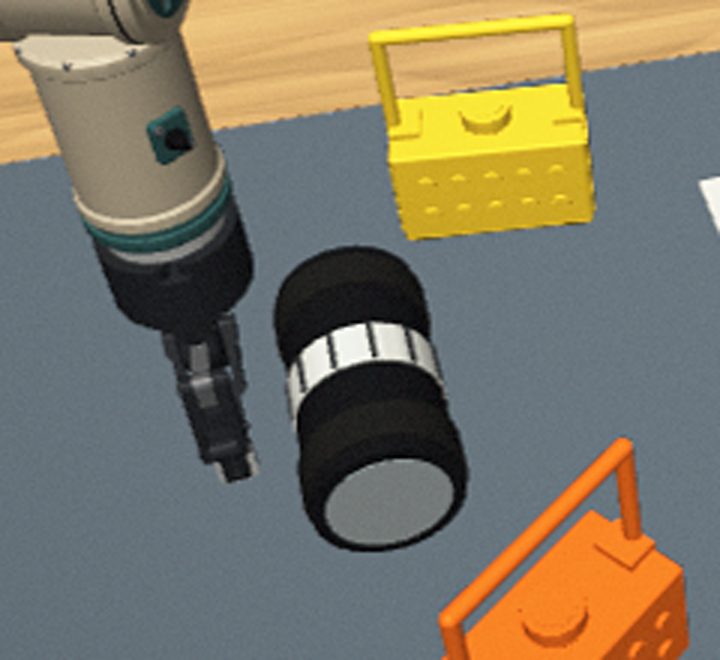

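View pics/w21.png

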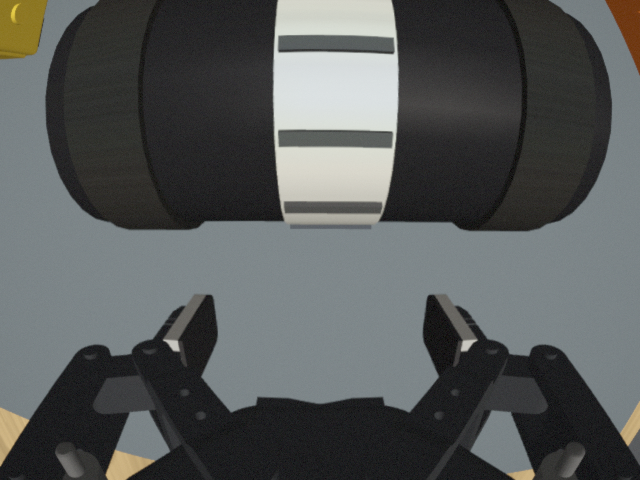

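Run:
```python
from h import *
crop(snap("top","t22"),270,170,480,330,3.8,"c22")
R=Rsys(np.radians(5.3),np.radians(30));delta([587,-320,35],R)
```

```text
clk 18.2 d [-2.  17.6 -7.9] r [ 0.521  0.007 -0.003] ang 29.8
```

View pics/c22.png

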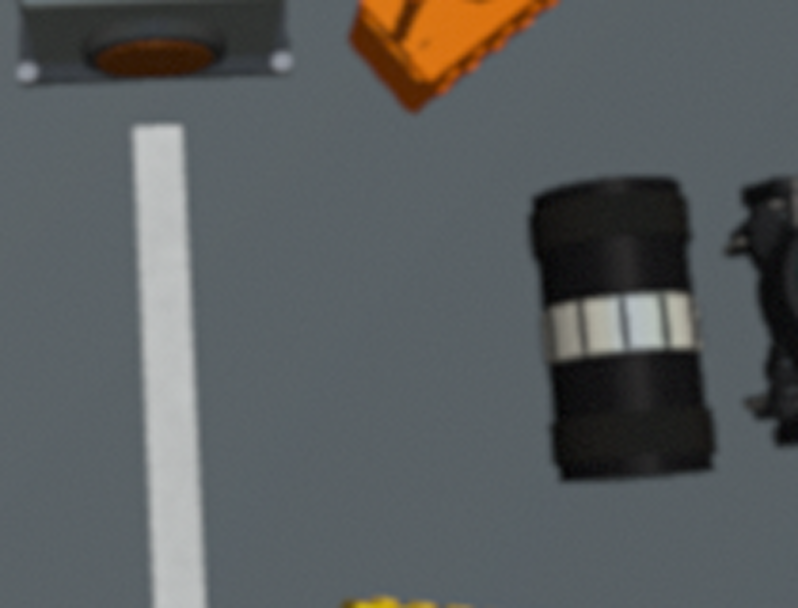

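```bash
python3 - <<'E'
from h import *
tube(load("t22"),[(533,220),(688,215),(553,440),(712,440),(546,331),(697,324)],270,170,3.8)
E
python3 -m jog '[{"x":-2,"y":5,"z":-10,"ax":0.13,"ay":0,"az":0,"grip":85},{"x":-2,"y":10,"z":-10,"ax":0.26,"ay":0,"az":0,"grip":85},{"x":-2,"y":14,"z":-10,"ax":0.39,"ay":0,"az":0,"grip":85},{"x":-2,"y":18,"z":-8,"ax":0.52,"ay":0.007,"az":0,"grip":85},{"x":-2,"y":18,"z":-8,"ax":0.52,"ay":0.007,"az":0,"grip":85}]'
python3 - <<'E'
from h import *
R=Rsys(np.radians(5.3),np.radians(30));delta([586,-300,14],R);delta([585,-290,14],R)
E
```

```text
tube c [ 586.8 -241.9   50. ] yaw 4.23 along 10.7 perp -269.5
clock: 18.7
eef_pos: [584.1, -324.2, 29.7]
tool_rot: [-1.046, 0.009, 0.088]
force: [-1.0, -1.1, -1.3]
width: 85.2
clk 18.7 d [ 4.1 25.6 12.9] r [-0.001 -0.008 -0.005] ang 0.6
clk 18.7 d [ 4.  30.6 21.6] r [-0.001 -0.008 -0.005] ang 0.6
```

```bash
python3 -m jog '[{"x":4,"y":14,"z":0,"ax":0,"ay":-0.018,"az":0.01,"grip":85},{"x":4,"y":26,"z":13,"ax":0,"ay":-0.018,"az":0.01,"grip":85},{"x":4,"y":30,"z":20,"ax":0,"ay":-0.018,"az":0.01,"grip":85},{"x":4,"y":32,"z":23,"ax":0,"ay":-0.018,"az":0.01,"grip":85},{"x":4,"y":34,"z":26,"ax":0,"ay":-0.018,"az":0.01,"grip":85}]'; python3 -m jog '[{"x":0,"y":2.5,"z":4.3,"ax":0,"ay":0,"az":0,"grip":85},{"x":0,"y":5,"z":8.7,"ax":0,"ay":0,"az":0,"grip":85},{"x":0,"y":7.5,"z":13,"ax":0,"ay":0,"az":0,"grip":85},{"x":0,"y":10,"z":17.3,"ax":0,"ay":0,"az":0,"grip":85},{"x":0,"y":12.5,"z":21.6,"ax":0,"ay":0,"az":0,"grip":85}]'
python3 - <<'E'
from h import *
crop(snap("top","t23"),270,170,480,330,3.8,"c23")
E
```

```text
clock: 19.2
eef_pos: [588.2, -281.4, 19.6]
tool_rot: [-1.052, 0.002, 0.115]
force: [0.2, 0.3, 0.3]
width: 84.9
clock: 19.7
eef_pos: [584.8, -258.0, 18.5]
tool_rot: [-1.051, 0.002, 0.112]
force: [1.7, -1.5, -0.4]
width: 85.1
```

View pics/c23.png

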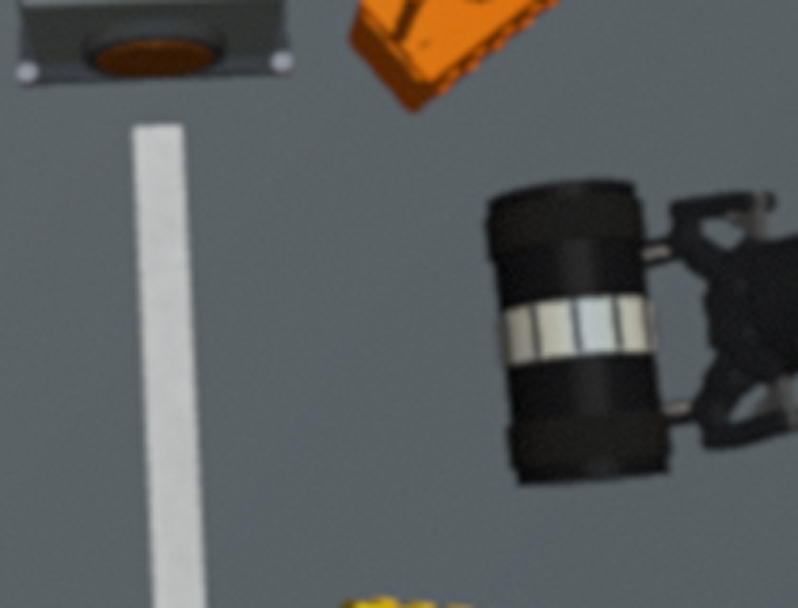

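```bash
for i in 1; do python3 -m jog '[{"x":0,"y":3.5,"z":6,"ax":0,"ay":0,"az":0,"grip":85},{"x":0,"y":7,"z":12,"ax":0,"ay":0,"az":0,"grip":85},{"x":0,"y":10.5,"z":18,"ax":0,"ay":0,"az":0,"grip":85},{"x":0,"y":14,"z":24,"ax":0,"ay":0,"az":0,"grip":85},{"x":0,"y":17.5,"z":30,"ax":0,"ay":0,"az":0,"grip":85}]'; done;  python3 -m jog '[{"x":0,"y":3.5,"z":6,"ax":0,"ay":0,"az":0,"grip":85},{"x":0,"y":7,"z":12,"ax":0,"ay":0,"az":0,"grip":85},{"x":0,"y":10.5,"z":18,"ax":0,"ay":0,"az":0,"grip":85},{"x":0,"y":14,"z":24,"ax":0,"ay":0,"az":0,"grip":85},{"x":0,"y":17.5,"z":30,"ax":0,"ay":0,"az":0,"grip":85}]'
python3 - <<'E'
from h import *
tube(load("t23"),[(490,220),(637,215),(511,440),(667,440),(503,335),(655,327)],270,170,3.8)
crop(snap("top","t24"),270,170,480,330,3.8,"c24")
E
```

```text
clock: 20.25
eef_pos: [581.4, -223.2, 18.4]
tool_rot: [-1.051, 0.001, 0.112]
force: [3.3, -4.2, 2.0]
width: 84.8
clock: 20.75
eef_pos: [578.1, -189.4, 18.2]
tool_rot: [-1.052, -0.0, 0.111]
force: [5.0, -3.1, 2.2]
width: 85.0
tube c [ 584.2 -216.7   50. ] yaw 5.38 along 9.8 perp -244.1
```

View pics/c24.png

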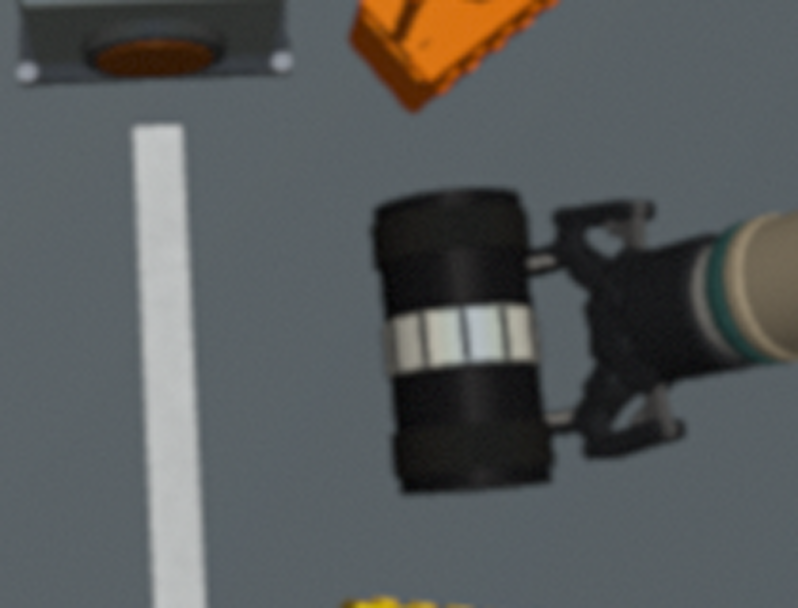

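```bash
python3 -m jog '[{"x":0,"y":3.5,"z":6,"ax":0,"ay":0,"az":0,"grip":85},{"x":0,"y":7,"z":12,"ax":0,"ay":0,"az":0,"grip":85},{"x":0,"y":10.5,"z":18,"ax":0,"ay":0,"az":0,"grip":85},{"x":0,"y":14,"z":24,"ax":0,"ay":0,"az":0,"grip":85},{"x":0,"y":17.5,"z":30,"ax":0,"ay":0,"az":0,"grip":85}]';  python3 -m jog '[{"x":0,"y":3.5,"z":6,"ax":0,"ay":0,"az":0,"grip":85},{"x":0,"y":7,"z":12,"ax":0,"ay":0,"az":0,"grip":85},{"x":0,"y":10.5,"z":18,"ax":0,"ay":0,"az":0,"grip":85},{"x":0,"y":14,"z":24,"ax":0,"ay":0,"az":0,"grip":85},{"x":0,"y":17.5,"z":30,"ax":0,"ay":0,"az":0,"grip":85}]'
python3 - <<'E'
from h import *
tube(load("t24"),[(377,220),(526,215),(394,440),(550,440),(387,340),(537,335)],270,170,3.8)
crop(snap("top","t25"),230,170,440,330,3.8,"c25")
E
```

```text
clock: 21.3
eef_pos: [574.6, -155.5, 17.9]
tool_rot: [-1.053, -0.001, 0.11]
force: [5.5, -5.6, 3.2]
width: 84.9
clock: 21.8
eef_pos: [570.7, -121.1, 17.6]
tool_rot: [-1.053, -0.001, 0.11]
force: [5.6, -4.1, 3.2]
width: 85.3
tube c [ 578.9 -147.3   50. ] yaw 4.74 along 9.2 perp -174.5
```

View pics/c25.png

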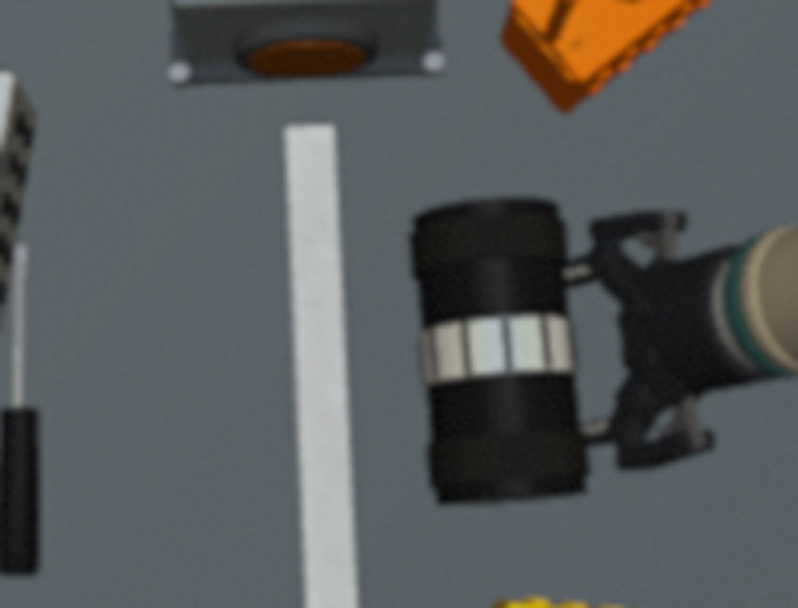

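```bash
python3 -m jog '[{"x":0,"y":3.5,"z":6,"ax":0,"ay":0,"az":0,"grip":85},{"x":0,"y":7,"z":12,"ax":0,"ay":0,"az":0,"grip":85},{"x":0,"y":10.5,"z":18,"ax":0,"ay":0,"az":0,"grip":85},{"x":0,"y":13.5,"z":23,"ax":0,"ay":0,"az":0,"grip":85},{"x":0,"y":16,"z":27.5,"ax":0,"ay":0,"az":0,"grip":85}]';  python3 -m jog '[{"x":0,"y":2.5,"z":4.3,"ax":0,"ay":0,"az":0,"grip":85},{"x":0,"y":5,"z":8.6,"ax":0,"ay":0,"az":0,"grip":85},{"x":0,"y":7.5,"z":13,"ax":0,"ay":0,"az":0,"grip":85},{"x":0,"y":10,"z":17.3,"ax":0,"ay":0,"az":0,"grip":85},{"x":0,"y":11.5,"z":20,"ax":0,"ay":0,"az":0,"grip":85}]'
python3 - <<'E'
from h import *
tube(load("t25"),[(414,230),(564,225),(433,460),(585,460),(423,355),(574,347)],230,170,3.8)
crop(snap("top","t26"),230,170,440,330,3.8,"c26")
E
```

```text
clock: 22.35
eef_pos: [567.3, -89.3, 17.4]
tool_rot: [-1.053, -0.001, 0.11]
force: [5.0, -5.2, 3.0]
width: 85.0
clock: 22.85
eef_pos: [564.6, -66.3, 17.4]
tool_rot: [-1.053, -0.001, 0.11]
force: [4.0, -5.0, 3.2]
width: 85.3
tube c [569.6 -79.   50. ] yaw 5.04 along 4.5 perp -105.8
```

View pics/c26.png

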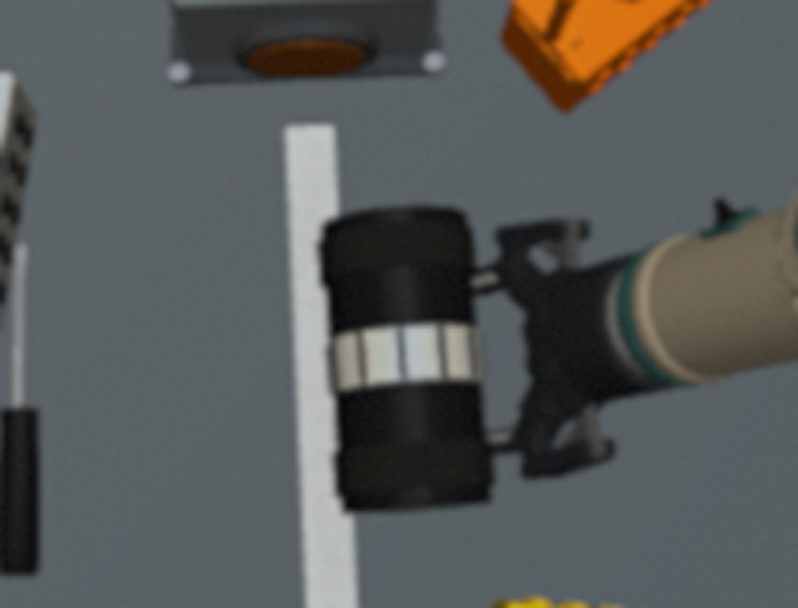

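Run:
```python
from h import *
tube(load("t26"),[(325,240),(470,235),(341,460),(489,460),(333,361),(480,353)],230,170,3.8)
crop(snap("scene","s26"),180,180,400,400,3.2,"cs26")
```

```text
tube c [564.9 -24.9  50. ] yaw 5.14 along 3.5 perp -51.5
```

View pics/cs26.png

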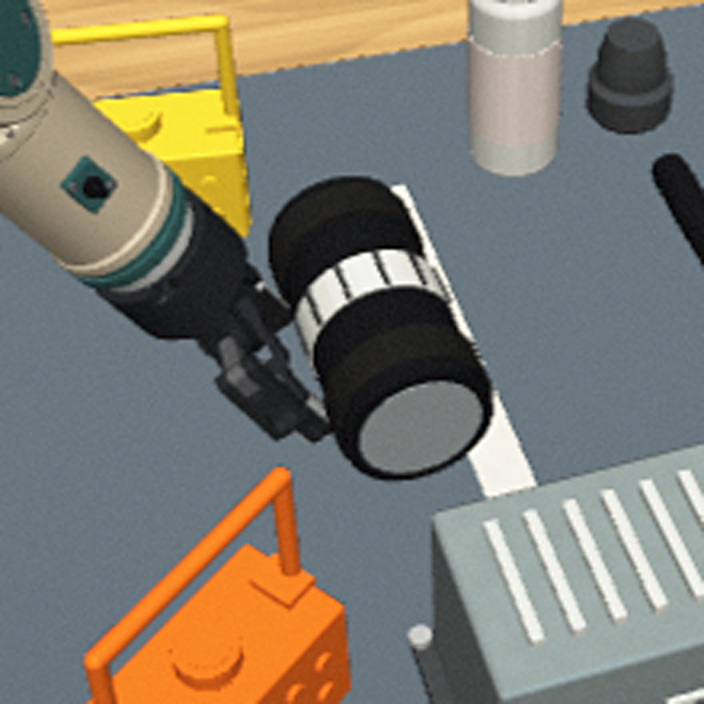

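```bash
python3 -m jog '[{"x":0,"y":2,"z":3.5,"ax":0,"ay":0.004,"az":-0.002,"grip":85},{"x":0,"y":4.5,"z":8,"ax":0,"ay":0.009,"az":-0.005,"grip":85},{"x":0,"y":7,"z":12,"ax":0,"ay":0.014,"az":-0.008,"grip":85},{"x":0,"y":9,"z":15.5,"ax":0,"ay":0.018,"az":-0.01,"grip":85},{"x":0,"y":11,"z":19,"ax":0,"ay":0.022,"az":-0.012,"grip":85}]'
python3 - <<'E'
from h import *
crop(snap("top","t27"),230,170,440,330,3.8,"c27")
E
```

```text
clock: 23.45
eef_pos: [561.7, -44.8, 17.1]
tool_rot: [-1.053, 0.001, 0.085]
force: [5.0, -4.3, 2.9]
width: 84.9
```

View pics/c27.png

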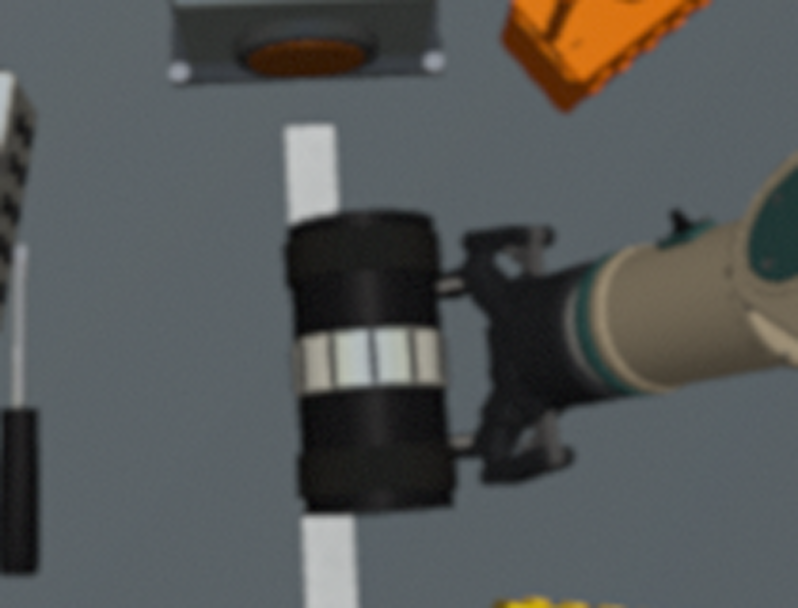

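Run:
```python
from h import *
tube(load("t27"),[(288,245),(438,240),(303,460),(452,460),(298,362),(445,357)],230,170,3.8)
```

```text
tube c [563.   -4.4  50. ] yaw 4.67 along 3.0 perp -30.8
```

```bash
python3 -m jog '[{"x":0,"y":2,"z":3.5,"ax":0,"ay":0.004,"az":-0.002,"grip":85},{"x":0,"y":4,"z":7,"ax":0,"ay":0.008,"az":-0.005,"grip":85},{"x":0,"y":6,"z":10,"ax":0,"ay":0.012,"az":-0.007,"grip":85},{"x":0,"y":7.5,"z":13,"ax":0,"ay":0.016,"az":-0.009,"grip":85},{"x":0,"y":8.5,"z":14.7,"ax":0,"ay":0.016,"az":-0.009,"grip":85}]'; python3 -m jog '[{"x":0,"y":0.5,"z":1,"ax":0,"ay":0,"az":0,"grip":85},{"x":0,"y":0.5,"z":1,"ax":0,"ay":0,"az":0,"grip":85}]'
python3 - <<'E'
from h import *
crop(snap("top","t28"),230,190,390,320,5,"c28")
E
```

```text
clock: 24.0
eef_pos: [559.1, -26.9, 17.0]
tool_rot: [-1.051, 0.003, 0.069]
force: [2.9, -3.4, 2.0]
width: 84.9
clock: 24.2
eef_pos: [558.9, -25.5, 17.0]
tool_rot: [-1.051, 0.003, 0.069]
force: [4.4, -3.0, 2.3]
width: 85.2
```

View pics/c28.png

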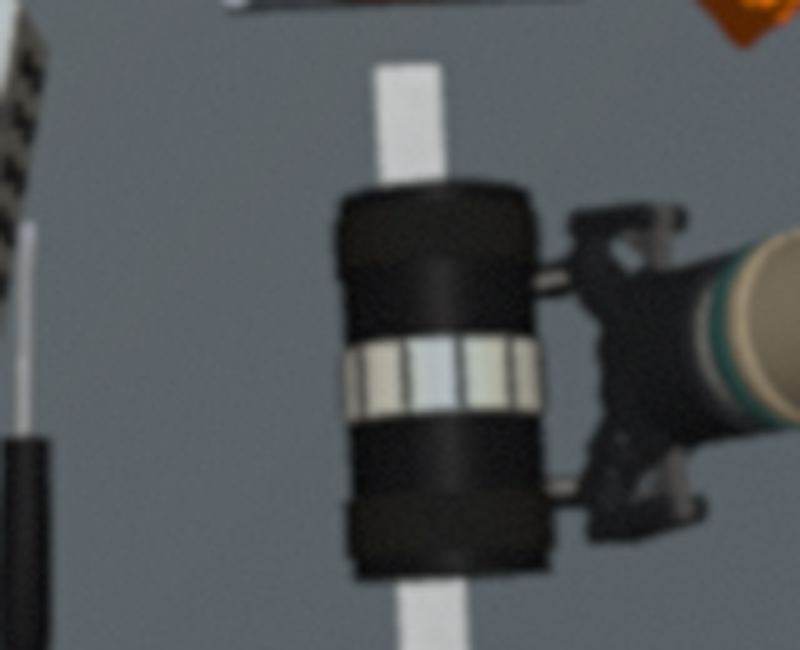

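Run:
```python
from h import *
tube(load("t28"),[(339,230),(536,225),(350,530),(551,530),(345,380),(544,375)],230,190,5)
tube(load("t28"),[(344,300),(534,300),(351,460),(545,460),(345,380),(544,375)],230,190,5)
```

```text
tube c [560.6  15.4  50. ] yaw 3.51 along 1.9 perp -11.0
tube c [560.6  15.4  50. ] yaw 4.27 along 1.9 perp -11.0
```

```bash
python3 -m jog '[{"x":0,"y":1,"z":1.7,"ax":0,"ay":0,"az":0,"grip":85},{"x":0,"y":2,"z":3.5,"ax":0,"ay":0,"az":0,"grip":85},{"x":0,"y":3,"z":5.2,"ax":0,"ay":0,"az":0,"grip":85},{"x":0,"y":3.8,"z":6.6,"ax":0,"ay":0,"az":0,"grip":85},{"x":0,"y":4.3,"z":7.4,"ax":0,"ay":0,"az":0,"grip":85}]'; python3 -m jog '[{"x":0,"y":0,"z":0,"ax":0,"ay":0,"az":0,"grip":85},{"x":0,"y":0,"z":0,"ax":0,"ay":0,"az":0,"grip":85}]'
python3 - <<'E'
from h import *
crop(snap("top","t29"),230,190,390,320,5,"c29")
E
```

```text
clock: 24.75
eef_pos: [558.4, -17.3, 16.9]
tool_rot: [-1.051, 0.003, 0.069]
force: [3.4, -4.1, 2.4]
width: 85.1
clock: 24.95
eef_pos: [558.4, -17.1, 16.9]
tool_rot: [-1.051, 0.003, 0.069]
force: [4.1, -3.6, 1.8]
width: 85.2
```

View pics/c29.png

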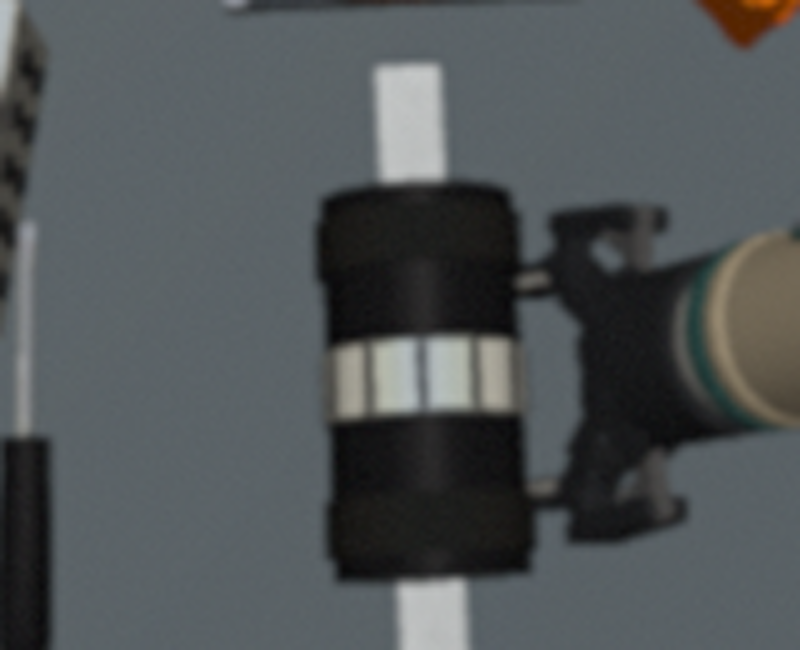

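Run:
```python
from h import *
tube(load("t29"),[(320,230),(517,225),(330,530),(532,530),(326,380),(523,375)],230,190,5)
tube(load("t29"),[(327,300),(515,300),(332,460),(525,460),(326,380),(523,375)],230,190,5)
t=load("t29")
# occluded band check: band silhouettes mid at far/near, tape mid
for a in [((320,230),(517,225)),((330,530),(532,530))]:
    print([plane(t,(230+p[0]/5,190+p[1]/5),50).round(1)[:2] for p in a])
```

```text
tube c [560.5  24.3  50. ] yaw 3.5 along 2.3 perp -2.0
tube c [560.5  24.3  50. ] yaw 3.82 along 2.3 perp -2.0
[array([626.4,  72.8]), array([630.6, -16. ])]
[array([492.1,  64.6]), array([493.7, -24.4])]
```

```bash
python3 -m jog '[{"x":0,"y":0.4,"z":0.7,"ax":0,"ay":0,"az":0,"grip":85},{"x":0,"y":0.8,"z":1.4,"ax":0,"ay":0,"az":0,"grip":85},{"x":0,"y":0.8,"z":1.4,"ax":0,"ay":0,"az":0,"grip":85}]'; python3 -m jog '[{"x":0,"y":-1,"z":-1.7,"ax":0,"ay":0,"az":0,"grip":85},{"x":0,"y":-3,"z":-5,"ax":0,"ay":0,"az":0,"grip":85},{"x":0,"y":-8,"z":-14,"ax":0,"ay":0,"az":0,"grip":85},{"x":0,"y":-15,"z":-26,"ax":0,"ay":0,"az":0,"grip":85},{"x":0,"y":-25,"z":-43,"ax":0,"ay":0,"az":0,"grip":85}]'
python3 - <<'E'
from h import *
crop(snap("top","t30"),230,190,390,320,5,"c30")
E
```

```text
clock: 25.3
eef_pos: [558.3, -15.8, 16.9]
tool_rot: [-1.051, 0.003, 0.068]
force: [3.3, -4.2, 2.6]
width: 85.0
clock: 25.8
eef_pos: [559.8, -65.4, 16.9]
tool_rot: [-1.049, 0.006, 0.071]
force: [-0.0, -1.3, 0.9]
width: 85.3
```

View pics/c30.png

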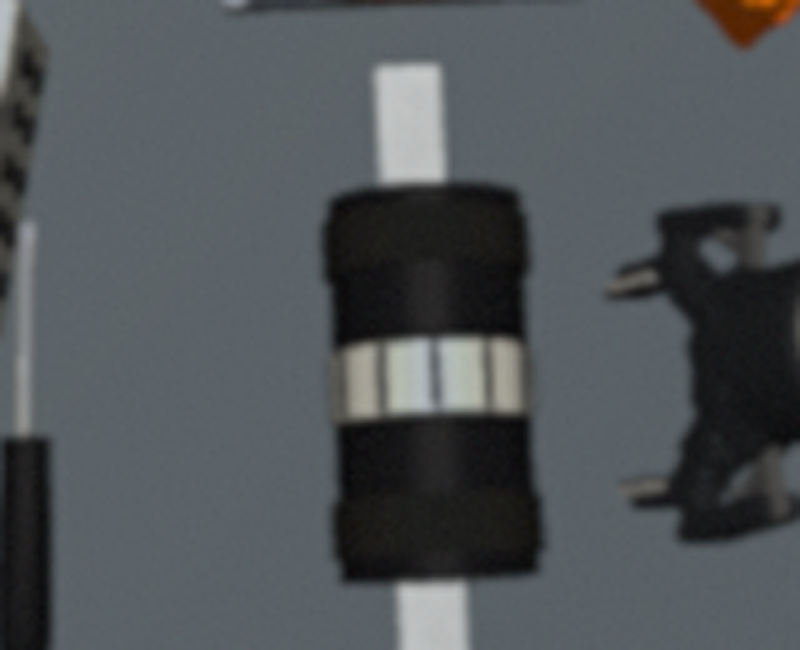

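```bash
python3 -m jog '[{"x":0,"y":-25,"z":-43,"ax":0,"ay":0,"az":0,"grip":85},{"x":0,"y":-25,"z":-43,"ax":0,"ay":0,"az":0,"grip":85}]'
python3 - <<'E'
from h import *
tube(load("t30"),[(326,230),(525,225),(337,530),(541,530),(333,380),(531,375)],230,190,5)
a=load("t30");b=snap("top","t31")
x=a["color"][210:315,290:345].astype(int);print(np.abs(x-b["color"][210:315,290:345]).mean())
crop(b,230,190,390,320,5,"c31")
g=cv2.cvtColor(b["color"],cv2.COLOR_RGB2GRAY)
for r in (238,240,296,298,268): 
    print(r,g[r,290:345].tolist())
E
```

```text
clock: 26.05
eef_pos: [564.8, -124.4, 15.6]
tool_rot: [-1.058, 0.004, 0.06]
force: [-0.5, -1.1, -1.0]
width: 85.1
tube c [560.5  21.   50. ] yaw 3.65 along 2.2 perp -5.4
1.2172005772005772
238 [97, 98, 97, 85, 58, 31, 16, 20, 21, 23, 25, 26, 24, 26, 28, 29, 27, 26, 31, 32, 28, 30, 27, 31, 30, 29, 30, 27, 29, 30, 29, 29, 28, 29, 29, 27, 28, 28, 28, 26, 22, 22, 21, 19, 27, 53, 79, 94, 98, 95, 96, 97, 96, 96, 94]
240 [98, 97, 95, 84, 60, 32, 21, 20, 21, 23, 21, 27, 26, 25, 27, 29, 28, 31, 28, 29, 29, 30, 28, 28, 31, 27, 29, 29, 28, 31, 27, 28, 26, 27, 27, 27, 27, 24, 26, 28, 25, 25, 21, 18, 26, 46, 75, 93, 96, 97, 95, 97, 97, 96, 95]
296 [96, 97, 96, 96, 95, 86, 63, 35, 17, 19, 21, 26, 25, 25, 24, 29, 25, 26, 29, 27, 29, 28, 28, 28, 30, 29, 29, 29, 32, 32, 30, 31, 31, 29, 27, 29, 28, 28, 27, 27, 25, 25, 27, 21, 21, 22, 20, 29, 52, 79, 92, 96, 95, 97, 95]
298 [96, 96, 96, 96, 96, 87, 67, 37, 19, 22, 20, 25, 23, 24, 25, 25, 27, 28, 28, 30, 29, 28, 26, 29, 30, 31, 30, 28, 27, 28, 28, 29, 27, 28, 28, 28, 28, 26, 26, 27, 26, 24, 26, 25, 21, 20, 21, 26, 48, 75, 91, 95, 96, 95, 95]
268 [96, 97, 96, 97, 92, 86, 87, 87, 86, 110, 141, 155, 162, 165, 154, 124, 98, 129, 168, 182, 183, 182, 181, 184, 182, 161, 120, 106, 141, 174, 184, 186, 182, 181, 180, 176, 149, 104, 115, 153, 165, 158, 149, 128, 98, 78, 86, 89, 94, 96, 96, 96, 95, 97, 95]
```

Run:
```python
from h import *
t=load("t31")
m=[(plane(t,a,50)+plane(t,b,50))/2 for a,b in (((294.0,239),(335.3,239)),((296.2,297),(338.2,297)))]
d=m[0]-m[1];print(m,np.degrees(np.arctan2(d[1],d[0])))
a=np.radians(3.85)
for q in m: print((q[:2]-[558,26.2])@[-np.sin(a),np.cos(a)])
R=Ro.from_euler("xyz",[-1.051,.003,.069]).as_matrix()
for y in (-50,-30,-18,-16): delta([558.4-(y+17)*np.tan(.068),y,17],R)
```

```text
[array([620.5054609 ,  26.08625831,  50.        ]), array([490.72770816,  17.84636987,  50.        ])] 3.632964426481712
-4.3103904904097154
-3.8178055594761964
clk 26.1 d [ 0.8 34.2 61.7] r [ 0.003 -0.007  0.002] ang 0.4
clk 26.1 d [ 0.7 44.1 79.2] r [ 0.003 -0.007  0.002] ang 0.4
clk 26.1 d [ 0.6 50.  89.6] r [ 0.003 -0.007  0.002] ang 0.4
clk 26.1 d [ 0.6 51.  91.4] r [ 0.003 -0.007  0.002] ang 0.4
```

```bash
python3 -m jog '[{"x":0.6,"y":18,"z":32,"ax":0,"ay":-0.007,"az":0.002,"grip":85},{"x":0.6,"y":33,"z":59,"ax":0,"ay":-0.007,"az":0.002,"grip":85},{"x":0.6,"y":42,"z":75,"ax":0,"ay":-0.007,"az":0.002,"grip":85},{"x":0.6,"y":45,"z":80.7,"ax":0,"ay":-0.007,"az":0.002,"grip":85},{"x":0.6,"y":45,"z":80.7,"ax":0,"ay":-0.007,"az":0.002,"grip":85}]'
python3 - <<'E'
from h import *
R=Ro.from_euler("xyz",[-1.051,.003,.069]).as_matrix()
for y in (-18,-16): delta([558.4-(y+17)*np.tan(.068),y,17],R)
E
```

```text
clock: 26.6
eef_pos: [558.8, -22.0, 18.6]
tool_rot: [-1.05, 0.002, 0.077]
force: [0.2, -1.2, -0.4]
width: 84.6
clk 26.6 d [-0.1  3.4  2.7] r [-0.001  0.008 -0.003] ang 0.5
clk 26.6 d [-0.   4.4  4.5] r [-0.001  0.008 -0.003] ang 0.5
```

```bash
python3 -m jog '[{"x":0,"y":2,"z":2,"ax":0,"ay":0.008,"az":-0.003,"grip":85},{"x":0,"y":3.5,"z":4.5,"ax":0,"ay":0.008,"az":-0.003,"grip":85},{"x":0,"y":4.7,"z":6.2,"ax":0,"ay":0.008,"az":-0.003,"grip":85},{"x":0,"y":-6,"z":-12,"ax":0,"ay":0.008,"az":-0.003,"grip":85},{"x":0,"y":-20,"z":-38,"ax":0,"ay":0.008,"az":-0.003,"grip":85}]'; python3 -m jog '[{"x":0,"y":-10,"z":-17,"ax":0,"ay":0,"az":0,"grip":85},{"x":0,"y":-10,"z":-17,"ax":0,"ay":0,"az":0,"grip":85},{"x":0,"y":-10,"z":-17,"ax":0,"ay":0,"az":0,"grip":85}]'
python3 - <<'E'
from h import *
b=snap("top","t32");g=cv2.cvtColor(b["color"],cv2.COLOR_RGB2GRAY).astype(float)
cv2.imwrite("pics/c32.png",cv2.resize(b["color"][180:330,150:400,::-1],None,fx=3,fy=3,interpolation=2))
def edges(r):
    v=g[r-1:r+2,280:350].mean(0);i=np.nonzero(v<58)[0];l,k=i[0],i[-1]
    return 280+l-(58-v[l])/(v[l-1]-v[l]),280+k+(58-v[k])/(v[k+1]-v[k])
m=[]
for r in (239,297):
    l,k=edges(r);print(l,k);m.append((plane(b,(l,r),50)+plane(b,(k,r),50))/2)
d=m[0]-m[1];print(np.degrees(np.arctan2(d[1],d[0])));a=np.radians(3.85)
for q in m: print((q[:2]-[558,26.2])@[-np.sin(a),np.cos(a)])
E
```

```text
clock: 27.1
eef_pos: [562.2, -63.6, 17.6]
tool_rot: [-1.048, 0.003, 0.071]
force: [1.4, -0.6, -0.4]
width: 85.1
clock: 27.4
eef_pos: [563.5, -84.8, 17.3]
tool_rot: [-1.05, 0.003, 0.067]
force: [0.0, 0.2, -0.7]
width: 84.9
289.0705882352941 330.35714285714283
291.3222222222222 333.48809523809524
3.8748766140955384
6.793125153432068
6.736664418943518
```

View pics/c32.png

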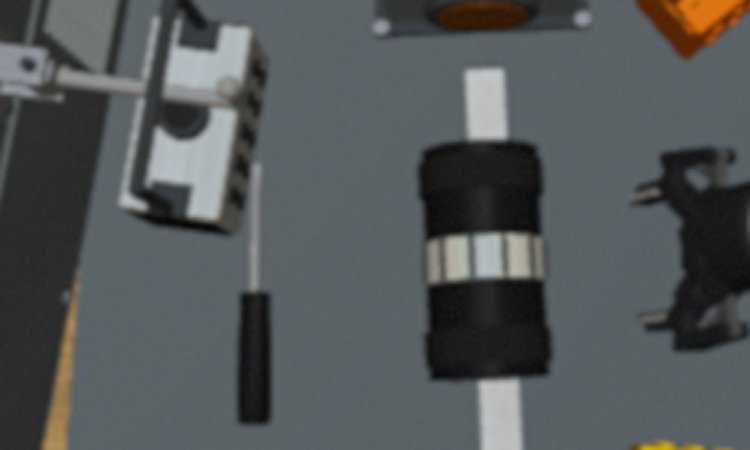

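```bash
cat >> h.py <<'E'
def perp(name):
    b=snap("top",name);g=cv2.cvtColor(b["color"],cv2.COLOR_RGB2GRAY).astype(float);m=[]
    for r in (239,297):
        v=g[r-1:r+2,280:350].mean(0);i=np.nonzero(v<58)[0];l,k=i[0],i[-1]
        l,k=280+l-(58-v[l])/(v[l-1]-v[l]),280+k+(58-v[k])/(v[k+1]-v[k])
        m.append((plane(b,(l,r),50)+plane(b,(k,r),50))/2)
    d=m[0]-m[1];a=np.radians(3.85)
    print("yaw",np.degrees(np.arctan2(d[1],d[0])),"perp",[((q[:2]-[558,26.2])@[-np.sin(a),np.cos(a)]).round(2) for q in m])
E
python3 -m jog '[{"x":0,"y":-43,"z":20,"ax":-0.13,"ay":0,"az":0,"grip":40},{"x":0,"y":-86,"z":45,"ax":-0.26,"ay":0,"az":0,"grip":20},{"x":0,"y":-120,"z":70,"ax":-0.39,"ay":0,"az":0,"grip":0},{"x":0,"y":-150,"z":90,"ax":-0.52,"ay":0,"az":0,"grip":0},{"x":0,"y":-150,"z":90,"ax":-0.52,"ay":0,"az":0,"grip":0}]'
python3 - <<'E'
from h import *
perp("t33")
R=Rsys(np.radians(3.85),0);delta([559.5,36,150],R);delta([559.5,36,112],R)
E
```

```text
clock: 27.95
eef_pos: [567.7, -70.1, 198.3]
tool_rot: [-1.57, -0.008, 0.084]
force: [0.1, 1.6, -1.1]
width: 11.8
yaw 3.8484949866490625 perp [np.float64(6.74), np.float64(6.74)]
clk 28.0 d [  2.3  45.7 109.8] r [-0.001  0.013  0.003] ang 0.7
clk 28.0 d [  2.2  83.7 109.8] r [-0.001  0.013  0.003] ang 0.7
```

```bash
python3 -m jog '[{"x":2,"y":20,"z":50,"ax":0,"ay":0.013,"az":0.003,"grip":0},{"x":2,"y":45,"z":95,"ax":0,"ay":0.013,"az":0.003,"grip":0},{"x":2,"y":60,"z":110,"ax":0,"ay":0.013,"az":0.003,"grip":0},{"x":2,"y":75,"z":110,"ax":0,"ay":0.013,"az":0.003,"grip":0},{"x":2,"y":80,"z":110,"ax":0,"ay":0.013,"az":0.003,"grip":0}]'; python3 -m jog '[{"x":0,"y":0,"z":0,"ax":0,"ay":0,"az":0,"grip":0},{"x":0,"y":0,"z":0,"ax":0,"ay":0,"az":0,"grip":0}]'
python3 - <<'E'
from h import *
R=Rsys(np.radians(3.85),0);delta([559.5,36,105],R);snap("wrist","w34");crop(snap("scene","s34"),200,150,420,370,3,"c34")
E
```

```text
clock: 28.5
eef_pos: [555.8, 29.2, 109.6]
tool_rot: [-1.57, 0.012, 0.056]
force: [-0.5, -0.3, -0.0]
width: -0.0
clock: 28.7
eef_pos: [558.3, 27.5, 112.3]
tool_rot: [-1.57, 0.006, 0.053]
force: [-0.4, -0.5, 0.3]
width: 0.2
clk 28.7 d [1.7 7.3 8.4] r [-0.    -0.014 -0.006] ang 0.9
```

View pics/c34.png

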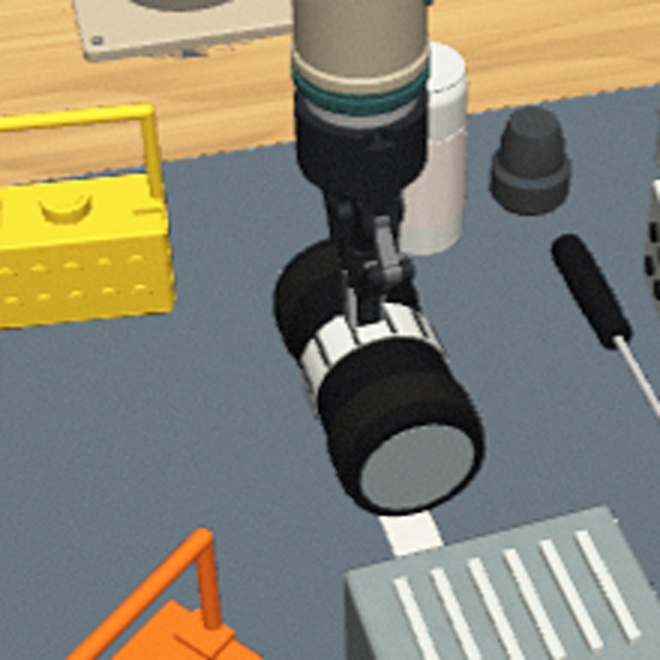

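Run:
```python
from h import *
s=load("s34");p=plane(s,(339.7,305.7),50);a=np.radians(3.85)
r=p[:2]-[558,26.2];print(p,"along",r@[np.cos(a),np.sin(a)],"perp",r@[-np.sin(a),np.cos(a)])
# tape far end in scene: visible corners in crop -> along right/left edges
for q in ((378,518),(430,510),(396,555),(441,545)): 
    P=plane(s,(200+q[0]/3,150+q[1]/3),3);r=P[:2]-[558,26.2];print(P.round(1),"perp",r@[-np.sin(a),np.cos(a)])
```

```text
[641.96055515  42.19732387  50.        ] along 84.84521171174202 perp 10.323722297188251
[636.8  17.6   3. ] perp -13.845832470027531
[638.4  50.7   3. ] perp 19.0767639528219
[667.5  21.3   3. ] perp -12.190593746887147
[666.7  50.1   3. ] perp 16.506065277432278
```

```bash
python3 -m jog '[{"x":1,"y":0,"z":8.5,"ax":0,"ay":-0.014,"az":0,"grip":0},{"x":1,"y":3,"z":8.5,"ax":0,"ay":-0.014,"az":0,"grip":0},{"x":1,"y":5,"z":8.5,"ax":0,"ay":-0.014,"az":0,"grip":0},{"x":1,"y":7,"z":8.5,"ax":0,"ay":-0.014,"az":0,"grip":0},{"x":1,"y":7,"z":8.5,"ax":0,"ay":-0.014,"az":0,"grip":0}]'
```

```text
clock: 29.3
eef_pos: [558.7, 37.1, 105.1]
tool_rot: [-1.57, 0.006, 0.069]
force: [-0.5, 0.2, -0.0]
width: 0.2
```

```bash
python3 -m jog '[{"x":0,"y":1,"z":0,"ax":0,"ay":0,"az":0,"grip":0},{"x":0,"y":2,"z":0,"ax":0,"ay":0,"az":0,"grip":0},{"x":0,"y":2,"z":0,"ax":0,"ay":0,"az":0,"grip":0}]'
```

```text
clock: 29.6
eef_pos: [558.8, 37.1, 104.9]
tool_rot: [-1.571, 0.006, 0.068]
force: [-2.2, 0.1, 15.7]
width: 0.4
```

```bash
python3 -m jog '[{"x":0,"y":-0.7,"z":-1,"ax":0,"ay":0,"az":0,"grip":0},{"x":0,"y":-0.7,"z":-4,"ax":0,"ay":0,"az":0,"grip":0},{"x":0,"y":-0.7,"z":-7,"ax":0,"ay":0,"az":0,"grip":0},{"x":0,"y":-0.7,"z":-10,"ax":0,"ay":0,"az":0,"grip":0},{"x":0,"y":-0.7,"z":-13,"ax":0,"ay":0,"az":0,"grip":0}]'; python3 -m jog '[{"x":0,"y":0,"z":-1,"ax":0,"ay":0,"az":0,"grip":0},{"x":0,"y":0,"z":-1,"ax":0,"ay":0,"az":0,"grip":0}]'
```

```text
clock: 30.1
eef_pos: [559.7, 24.0, 104.9]
tool_rot: [-1.57, 0.006, 0.068]
force: [-1.6, 0.6, 8.7]
width: -0.4
clock: 30.3
eef_pos: [559.8, 22.7, 104.9]
tool_rot: [-1.571, 0.006, 0.068]
force: [-2.3, -0.5, 10.0]
width: 0.5
```

Moved the tip 14.4 mm; lift straight up and look.

```bash
python3 -m jog '[{"x":0,"y":-8,"z":0,"ax":0,"ay":0,"az":0,"grip":0},{"x":0,"y":-40,"z":0,"ax":0,"ay":0,"az":0,"grip":0},{"x":0,"y":-85,"z":-20,"ax":0,"ay":0,"az":0,"grip":0},{"x":0,"y":-125,"z":-60,"ax":0,"ay":0,"az":0,"grip":0},{"x":0,"y":-160,"z":-105,"ax":0,"ay":0,"az":0,"grip":0}]'; python3 -m jog '[{"x":0,"y":-40,"z":-50,"ax":0,"ay":0,"az":0,"grip":0},{"x":0,"y":-60,"z":-100,"ax":0,"ay":0,"az":0,"grip":0},{"x":0,"y":-60,"z":-150,"ax":0,"ay":0,"az":0,"grip":0},{"x":0,"y":-60,"z":-150,"ax":0,"ay":0,"az":0,"grip":0}]'
python3 - <<'E'
from h import *
perp("t36");snap("scene","s36");t=load("t36");cv2.imwrite("pics/c36.png",cv2.resize(t["color"][150:350,90:400,::-1],None,fx=2.5,fy=2.5,interpolation=2))
E
```

```text
clock: 30.8
eef_pos: [567.6, -70.8, 257.9]
tool_rot: [-1.57, 0.004, 0.071]
force: [2.1, -0.1, 0.1]
width: -0.0
clock: 31.2
eef_pos: [577.0, -228.3, 316.7]
tool_rot: [-1.576, 0.005, 0.061]
force: [-0.7, -0.8, -0.1]
width: 0.0
yaw 3.739044916878338 perp [np.float64(-0.82), np.float64(-0.56)]
```

View pics/c36.png

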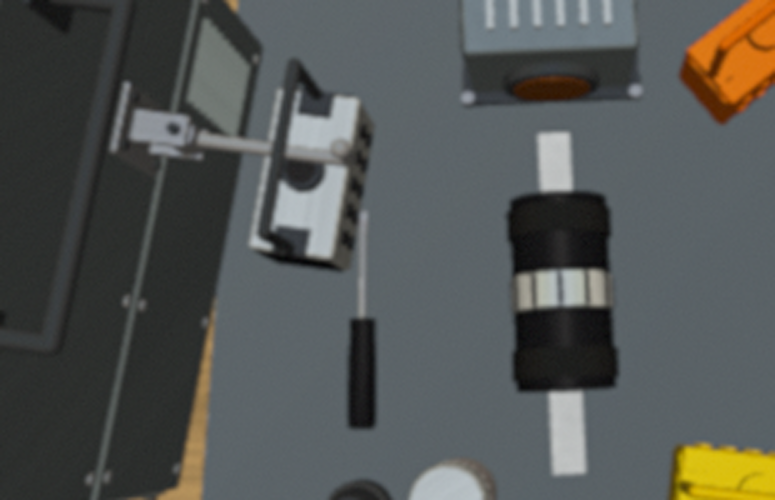

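View pics/s36.png

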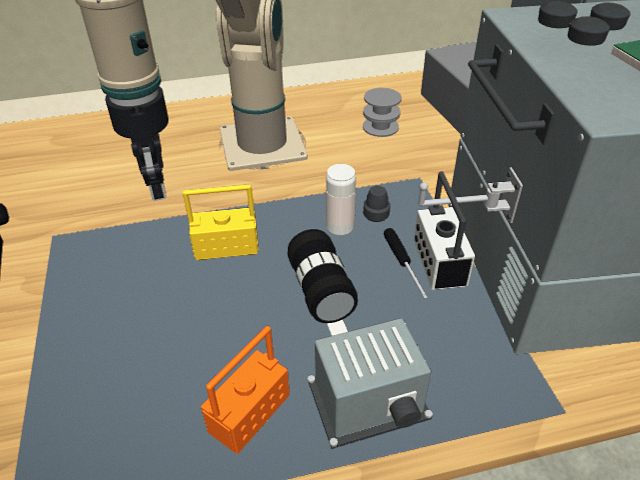

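```bash
python3 -m jog '[{"x":0,"y":-5,"z":-5,"ax":0,"ay":0,"az":0,"grip":0},{"x":0,"y":-5,"z":-5,"ax":0,"ay":0,"az":0,"grip":0},{"x":0,"y":-5,"z":-5,"ax":0,"ay":0,"az":0,"grip":0},{"x":0,"y":-5,"z":-5,"ax":0,"ay":0,"az":0,"grip":0},{"x":0,"y":-5,"z":-5,"ax":0,"ay":0,"az":0,"grip":0}]'
python3 - <<'E'
from h import *
perp("t37");s2=snap("scene","s37")
t0=load("top0")["color"].astype(int);a=load("t36")["color"].astype(int);b=load("t37")["color"].astype(int)
for n,(x0,y0,x1,y1) in dict(plug=(215,338,250,372),can=(250,330,292,372),driver=(225,262,248,325),yellow=(355,322,440,370),orange=(360,125,432,200),box=(185,170,242,262),tube=(280,220,350,312)).items():
    print(n,"vs start",np.abs(t0-b)[y0:y1,x0:x1].mean().round(2),"last 0.6s",np.abs(a-b)[y0:y1,x0:x1].mean().round(2))
E
```

```text
clock: 31.8
eef_pos: [578.3, -224.7, 320.3]
tool_rot: [-1.57, 0.006, 0.07]
force: [0.3, 0.1, -0.1]
width: 0.2
yaw 3.7326497078740632 perp [np.float64(-0.82), np.float64(-0.55)]
plug vs start 2.77 last 0.6s 0.98
can vs start 4.64 last 0.6s 0.74
driver vs start 3.0 last 0.6s 1.03
yellow vs start 4.37 last 0.6s 1.09
orange vs start 3.75 last 0.6s 0.99
box vs start 32.3 last 0.6s 0.86
tube vs start 43.67 last 0.6s 1.12
```

Run:
```python
from h import *
for u,v,R in (("scene0","s37",dict(can=(322,160,362,240),plug=(360,180,395,226),driver=(380,224,414,272))),("top0","t37",dict(can=(248,328,294,374),plug=(213,336,252,374),driver=(222,225,250,328)))):
    A,B=[cv2.cvtColor(load(n)["color"],cv2.COLOR_RGB2GRAY) for n in (u,v)]
    for n,(x0,y0,x1,y1) in R.items():
        r=cv2.matchTemplate(B[y0-6:y1+6,x0-6:x1+6],A[y0:y1,x0:x1],cv2.TM_CCOEFF_NORMED);_,m,_,l=cv2.minMaxLoc(r);print(u,n,l[0]-6,l[1]-6,round(m,3))
from cell import finish_job
print(finish_job())
```

```text
scene0 can 0 0 0.964
scene0 plug 0 0 0.998
scene0 driver 0 0 0.998
top0 can 0 0 1.0
top0 plug 0 0 0.999
top0 driver 0 1 0.829
the job is handed in; nothing more can be done
None
```

I handed the job in at about 32 s, with the hook out, the breakout box hung on it, and the lens tube at rest on the tape.

- **Hook and box:** The hook was led round to its stop. I measured it at 90.0° before hanging the box, and the ball was still at the same pixel in the last top view. The box hangs by its handle near the seat and did not move between the last two frames.
- **Tube:** It was rolled all the way without lifting. The last top-view check puts its axis about 0.7 mm short of the tape's centre line and about 0.1° off in yaw. Along the tape it is within about 2 mm of the middle. It did not move over the last 0.6 s.
- **Plug, can and screwdriver:** Template matching shows no shift for the plug and the can in either view. For the screwdriver the scene view shows no shift. The top view gave 1 px with a weak match (0.83), which I put down to the hanging box now covering part of it.

Three things did not go smoothly:

- **Upright push jammed:** My first push, with the gripper upright, wedged the fingers against the tube at about 100 N at the wrist. I backed off and pushed low with the gripper leaned 30°, which needed only about 5 N.
- **Final nudge overshot:** The tube coasted about 7 mm past the centre line, with its axis still over the tape. I rolled it back with a light press on top.
- **Cameras disagree slightly:** Before that roll-back, the scene camera read the tube's offset from the tape about 1 mm larger than the top camera. I did not repeat the scene measurement afterwards.

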